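# Load the rectifier test jig and lock its bar

### The job

Get the rectifier test jig ready: take every ceramic disc capsule on the bench and press it flat down against the spring into the jig's stack holder until it snaps under the two brass lips and stays there. Then swing the hinged bar over the stack until it lies fully closed in its catch, and after that lock it by pushing the T-pin through both holes of the catch, above the bar, until its head is up against the catch (from either side). Leave the other things on the bench where they are.

Things in the scene. Friction and masses are not known exactly. Their poses are not given: they have to be found in the camera images.
- jig: Fixed metal test jig, base plate 250 x 110 x 10 mm. Origin on the bench on the axis of its round stack holder; z up, x runs from the catch (-x) to the bar's hinge (+x). Four guide posts (10 mm thick, rounded tops 126 mm up, at x = +-25, y = +-25 mm) guide a disc with 1.5 mm play. Between them the +y and -y sides are open, so a gripper holding a disc across the jig's y can go down with it.
- mouth (a point): Point on the holder's axis, 92 mm above the bench, level with the underside of the two snap lips. A disc set down between the posts first rests on the lips' ramps, its underside about 12 mm above this point. Pressed down until its top face is 2 to 4 mm below this point, it snaps in: the spring then holds it up against the lips, top face at this height. The next disc goes on top and pushes it down.
- lip_a (a joint): Brass snap lip on the holder's -x side, m: 0 = sprung in, grows as it is pushed outward (at most 0.009). 20 mm wide, reaches 4.5 mm over a disc's rim, with a 65 degree ramp 17 mm high on top. Spring 0.5 N plus 60 N/m: it gives way as a disc is pressed down (some 4 N for both lips, plus the follower's spring) and springs back over it.
- lip_b (a joint): The same snap lip on the holder's +x side.
- follower (a joint): Sprung plate under the stack, m: 0 = fully up (its top 6 mm below the lips), grows as it is pressed down, at most 0.078. Spring 3 N plus 60 N/m. It reads about 0.008 with one disc snapped in, 0.014 more with each further one.
- bar (a joint): Hinged retaining bar, rad: 0 = closed, level in its catch; grows as it swings up about the jig's y; 1.57 = upright, 2.2 = stop, leaning back. It starts open; its stiff hinge (0.14 N m) keeps it where it is left. 180 mm long, 16 wide, 8 thick, 0.12 kg. A round foot under it is 97 mm above the bench when closed, 5 mm over a seated top disc; it cannot close on a disc not pressed in.
- bar_hinge (a point): The bar's hinge axis (parallel to the jig's y), at x = 62 mm in the jig's frame, 114 mm above the bench.
- bar_tail (a point): Point on the bar's middle line 166 mm from the hinge, 14 mm from its free end, in its rubber-covered tail (18 mm wide to the eye, 16 mm bar inside): a place to pinch or push it. When closed it is 114 mm above the bench, free below, beyond the catch, whose cheeks begin 17 mm from this point.
- eye (a point): Middle of the catch: two upright steel cheeks (24 mm wide along the jig's x, outer faces 36 mm and inner faces 22 mm apart along y, tops 144 mm above the bench), each with a 16 x 16 mm square hole centred 128 mm above the bench, at x = -75 mm in the jig's frame; the holes line up along the jig's y. The closed bar lies between the cheeks, its top 2 mm below the holes.
- pin_head (a point): Steel T-pin lying on the bench: middle of its crossbar head (10 mm along the pin, 34 mm across, 10 mm high; centre 5 mm above the bench when lying). Axes: x from head to tip, y along the crossbar. Shank 10 mm thick, 85 mm long from the head's face; 0.06 kg, balances 24 mm from this point towards the tip.
- pin_tip (a point): The end of the T-pin's shank, on its axis, 90 mm from pin_head.
- disc1_mid (a point): Centre of a disc-shaped rectifier capsule: flat white ceramic disc with copper faces and steel rims, 58 mm in diameter, 14 mm thick (centre 7 mm above the bench when lying flat), 0.08 kg; same both ways up. Three to five such discs are on the bench; an absent one is None.
- disc2_mid (a point): Centre of a disc-shaped rectifier capsule: flat white ceramic disc with copper faces and steel rims, 58 mm in diameter, 14 mm thick (centre 7 mm above the bench when lying flat), 0.08 kg; same both ways up. Three to five such discs are on the bench; an absent one is None.
- disc3_mid (a point): Centre of a disc-shaped rectifier capsule: flat white ceramic disc with copper faces and steel rims, 58 mm in diameter, 14 mm thick (centre 7 mm above the bench when lying flat), 0.08 kg; same both ways up. Three to five such discs are on the bench; an absent one is None.
- disc4_mid (a point): Centre of a disc-shaped rectifier capsule: flat white ceramic disc with copper faces and steel rims, 58 mm in diameter, 14 mm thick (centre 7 mm above the bench when lying flat), 0.08 kg; same both ways up. Three to five such discs are on the bench; an absent one is None.
- disc5_mid (a point): Centre of a disc-shaped rectifier capsule: flat white ceramic disc with copper faces and steel rims, 58 mm in diameter, 14 mm thick (centre 7 mm above the bench when lying flat), 0.08 kg; same both ways up. Three to five such discs are on the bench; an absent one is None.
- spool: Bystander to leave alone: metal reel lying on its flange, 52 mm across, 40 mm tall. Origin at the centre of its underside.
- beaker: Bystander to leave alone: small green glass beaker, 66 mm across, 65 mm tall. Origin at the centre of its underside.
- jar: Bystander to leave alone: small amber glass jar with black cap, 52 mm across, 60 mm tall. Origin at the centre of its underside.
- meter: Bystander to leave alone: black hand-held meter lying flat, 150 x 75 x 40 mm. Origin at the centre of its underside.
- heatsink: Bystander to leave alone: finned aluminium heat sink, 60 x 90 x 35 mm. Origin at the centre of its underside.
- screwdriver: Bystander to leave alone: screwdriver lying down, 180 mm long. Origin at the centre of its underside.
- wrench: Bystander to leave alone: wrench lying down, 150 mm long. Origin at the centre of its underside.

How it is judged:
By the outcome, as a careful person would: the job done as asked, in the order asked, and still so for the second after the job is handed in, with the robot touching nothing.
Of disc1, disc2, disc3, disc4, disc5 only 3 to 5 are there at a start; the rules pass over those that are not, and their reading is None.
At some moment in a run one of disc1, disc2, disc3, disc4, disc5, pin may be knocked a few centimetres aside while the robot is not near it.
It also fails if it takes over 210 s, if anything falls off the work surface, if the arm or the gripper's body presses on something with over 40 N, if the wrist force passes 120 N, or if a joint passes its speed limit or range.

### The arm

A 6-joint arm with a two-finger parallel gripper is mounted at the origin on the work surface. World frame = base frame: x ahead of the robot, y to its left, z up, the work surface at z = 0. Lengths are in m, angles in rad, forces in N, time in s.
With the tool pointing down it reaches from about 0.25 to 0.725 m from the base axis. Payload 4 kg.
Tool frame: the origin (TCP) lies where the fingers leave the gripper's body, on its centre line; the fingertips stand 73 mm ahead of it and the grasp point (between the pads) lies 54 mm ahead of it (bot.tip_reach is the z of the fingertips in the tool frame, in m); z points along the fingers, x is the direction in which the jaws open and shut, and the axes are right-handed (so a half turn about z gives the same grasp; the last joint's range is limited). The gripper opens to 85 mm and grips with 20 to 120 N. Pads are 22 mm wide; open, the fingers measure 114 mm over their backs; the gripper's body (76 mm by 85 mm) begins 54 mm behind the grasp point. The pads swing forward as they close: fully open they stand 13 mm farther back than shut.
Start: joints at [-1.294, 0.241, 0.005, 1.335, 0, 1.571], TCP at [0.137, -0.481, 0.304] pointing down, gripper open.
Joint ranges: [-2.72, 2.72], [-1.05, 1.87], [-1.09, 1.28], [-1.99, 2.15], [-1.42, 1.44], [-3.14, 3.14]. Speed limits (rad/s): [2.79, 2.79, 3.14, 3.14, 3.14, 3.14].

### API

Orientations are given as a unit quaternion [x, y, z, w].
In Python, from workcell import bot, vision, job_done gives the robot as it stands.
- The arm moves only by the tool drive_tool, never from a script. Its argument "steps" is one flat list of numbers, 7 for each row, row after row: the shift along the tool's x, y, z in m, then the turn, a rotation vector about the tool's x, y, z in degrees, then the closure, from -1 (fully open) to 1 (shut). A call has 1 to 8 rows; each row shifts and turns the commanded pose from where the row before left it, along the tool's axes as they then stand; what a row does not reach is not made up. A row lasts 1/12 s, in which the tool goes at most 41.7 mm and 7.16 degrees, less where a joint would pass 70% of its speed; a pose out of reach is approached as far as the arm can. A call is refused whole if a number of a shift passes 0.0417 or a number of a turn 7.16, either way. A call with a gripper value outside its range is refused whole. The fingers move at their own pace and stop on an object; the grip force is fixed at half the most. Time passes only in rows, so rows that do not move let the fingers close. It gives the time, the measured TCP pose, the force and the opening at its end, in the units of the state.
- bot.get_obs(): the state, without advancing time (a new reading comes with each control period).
- vision.camera(name): name is "scene" or "top"; returns (picture, depth): 384x512x3 uint8, red, green, blue; 384x512 float32, m along the optical axis (not along the pixel's ray), 0 where there is no reading.
- vision.camera_model(name): a dict with "mtx" (3x3 intrinsics, pixels), "rvec" (rotation vector, rad) and "tvec" (3), from world to camera coordinates, as OpenCV has them. Camera axes: x right, y down, z forward; pixel columns grow to the right and rows downward; lengths in m; the calibration is good to about 2 mm. A picture is of the moment at which its call begins. camera_model takes no time and is no camera call.
- job_done(): hands the job in, once; it reports no verdict.
The state is a dict: "clock": time; "joint_pos": joint angles; "joint_vel": joint speeds; "tau": joint torques, N m; "eef_pos": TCP position; "tool_rot": TCP orientation; "ft_force": force on the tool from outside, world axes, zero at the start; "ft_torque": the same for the moment, N m; "grip_width": finger opening in m.
Only numpy, scipy, OpenCV 4.12 (cv2) and the standard library are available. Lean on these libraries where they do the work, as an engineer would, in place of code of your own. Each camera call takes 0.05 s, during which the arm holds its last target.

## Working session

There is one attempt and no reset: what is moved stays moved. The work goes in short steps, Python scripts to look and compute and a tool call to move; the robot and the scene stay as the last step left them, time stands still between calls to the robot, and variables do not carry over. Pictures are saved under pics/ and viewed, and the job is handed in when it is done.

Besides the shell and the picture viewer there is one more tool, called after ">>>" by a JSON object that holds its "method" and its "body". drive_tool: Moves the arm, as the interface text tells. Its arguments: {"type":"object","properties":{"steps":{"type":"array"}},"required":["steps"]}

```bash
ls; mkdir -p pics
cat > h.py <<'E'
import numpy as np, cv2, json
from workcell import bot, vision, job_done
from scipy.spatial.transform import Rotation as R
def snap(name,fn=None):
    im,d=vision.camera(name)
    if fn: cv2.imwrite('pics/'+fn,cv2.cvtColor(im,cv2.COLOR_RGB2BGR))
    return im,d
def cam(name):
    m=vision.camera_model(name); K=np.array(m['mtx']); Rm=cv2.Rodrigues(np.array(m['rvec'],float))[0]; t=np.array(m['tvec'],float).ravel()
    return K,Rm,t
def ray(name,u,v,z):
    K,Rm,t=cam(name); d=Rm.T@np.linalg.solve(K,[u,v,1.]); c=-Rm.T@t
    return c+d*(z-c[2])/d[2]
def proj(name,p):
    K,Rm,t=cam(name); q=K@(Rm@np.array(p)+t); return q[:2]/q[2]
def cloud(name,d):
    K,Rm,t=cam(name); v,u=np.mgrid[:d.shape[0],:d.shape[1]]
    P=np.stack([(u-K[0,2])/K[0,0]*d,(v-K[1,2])/K[1,1]*d,d],-1)
    W=(P-t)@Rm; W[d==0]=np.nan
    return W
def st():
    o=bot.get_obs(); print({k:np.round(o[k],4).tolist() for k in ('clock','joint_pos','eef_pos','tool_rot','ft_force','grip_width')})
    return o
E
python3 - <<'E'
from h import *
for n in('scene','top'):
    im,d=snap(n,n+'0.png')
    K,Rm,t=cam(n); print(n,K.round(1).tolist(),(-Rm.T@t).round(3), Rm.round(3).tolist())
    np.savez(n+'0.npz',im=im,d=d)
st(); print(bot.tip_reach, [x for x in dir(bot) if x[0]!='_'])
E
```

```text
pics
scene [[456.1, 0.0, 250.9], [0.0, 456.1, 195.7], [0.0, 0.0, 1.0]] [1.384 0.078 1.282] [[-0.106, 0.994, -0.003], [0.812, 0.085, -0.577], [-0.574, -0.063, -0.817]]
top [[388.2, 0.0, 253.8], [0.0, 388.2, 193.7], [0.0, 0.0, 1.0]] [0.457 0.007 1.423] [[-0.009, -1.0, -0.003], [-0.997, 0.009, -0.075], [0.075, 0.002, -0.997]]
{'clock': 0.1, 'joint_pos': [-1.294, 0.2413, 0.0038, 1.3352, -0.0, 1.5707], 'eef_pos': [0.1365, -0.4805, 0.3031], 'tool_rot': [0.7979, -0.6028, -0.0008, -0.0006], 'ft_force': [0.0589, 0.611, -0.7966], 'grip_width': 0.0852}
0.0726 ['Unreachable', 'get_obs', 'tip_reach']
```

View pics/scene0.png

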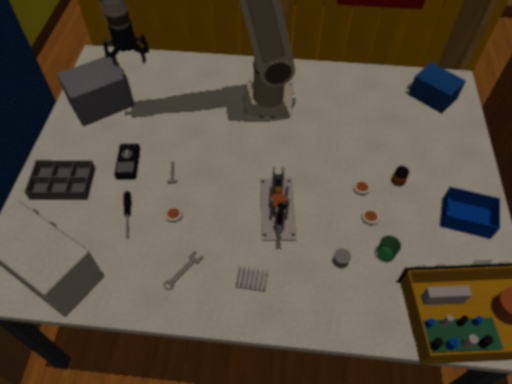

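View pics/top0.png

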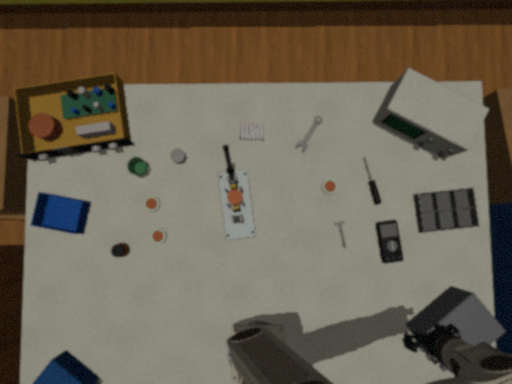

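Run:
```python
from h import *
t=np.load('top0.npz')['im'];s=np.load('scene0.npz')['im']
f=lambda im,a,b,c,d,k:cv2.resize(cv2.convertScaleAbs(im[a:b,c:d,::-1],alpha=1.7),None,fx=k,fy=k,interpolation=cv2.INTER_CUBIC)
cv2.imwrite('pics/z1.png',f(t,135,250,195,275,5))
cv2.imwrite('pics/z2.png',f(s,155,260,240,320,5.5))
cv2.imwrite('pics/z3.png',f(t,140,260,100,200,5))
cv2.imwrite('pics/z4.png',f(t,150,260,290,400,5))
```

```text
(no output)
```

View pics/z1.png

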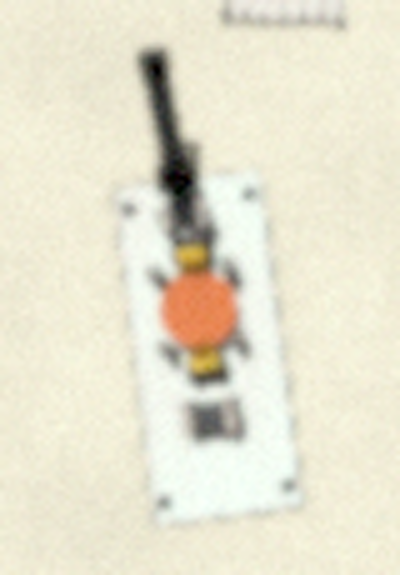

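View pics/z2.png

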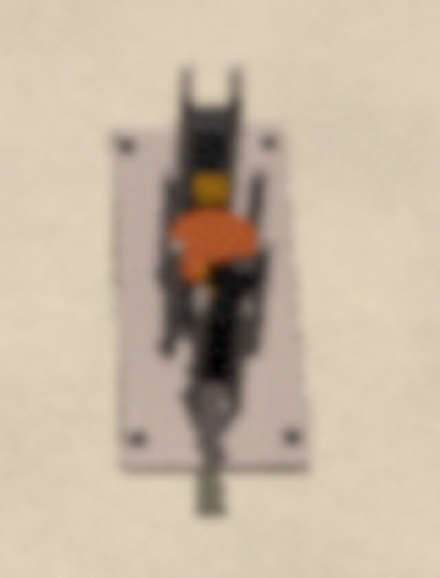

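View pics/z3.png

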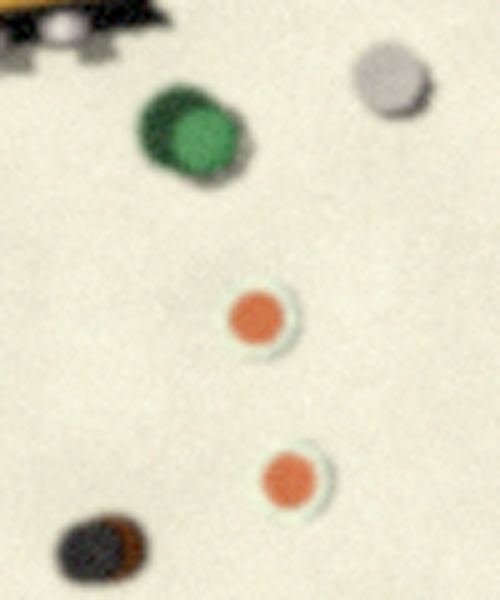

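View pics/z4.png

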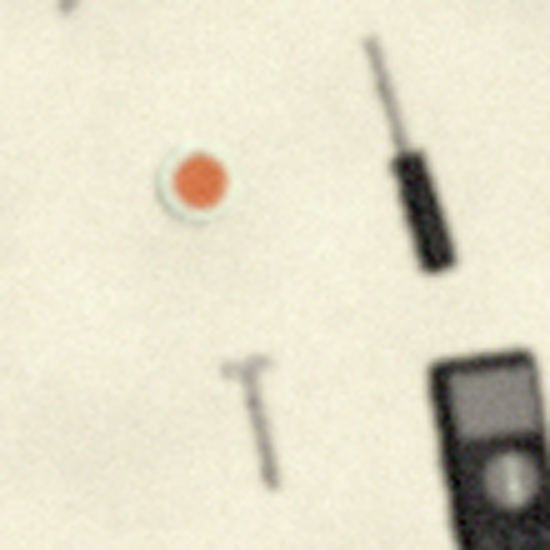

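```bash
cat >> h.py <<'E'
def orange(im):
    h=cv2.cvtColor(im,cv2.COLOR_RGB2HSV)
    return ((h[...,0]<13)&(h[...,1]>130)&(h[...,2]>90)).astype(np.uint8)
def blobs(m,mn=15,mx=300):
    n,l,s,c=cv2.connectedComponentsWithStats(m)
    return [(c[i],s[i,4],l==i) for i in range(1,n) if mn<s[i,4]<mx]
E
python3 - <<'E'
from h import *
for n in('top','scene'):
    z=np.load(n+'0.npz');im,d=z['im'],z['d'];W=cloud(n,d)
    for c,a,m in blobs(orange(im)):
        p=ray(n,*c,0.014); print(n,c.round(1),a,'ray14',p.round(4),'ray86',ray(n,*c,.086).round(4),'cloud',np.nanmean(W[m],0).round(4))
    # bench height
    print('bench z',np.nanmedian(W[250:300,150:220,2]) if n=='top' else np.nanmedian(W[120:150,300:350,2]))
t=np.load('top0.npz')['im'].astype(int)
# jig plate: white vs creamy bench: b-r
q=t[...,2]-t[...,0]
m=((q>-3)&(t.sum(-1)>330)).astype(np.uint8); m[:135]=0;m[250:]=0;m[:,:195]=0;m[:,275:]=0
m=cv2.morphologyEx(m,cv2.MORPH_CLOSE,np.ones((3,3)))
cs,_=cv2.findContours(m,cv2.RETR_EXTERNAL,2); c=max(cs,key=cv2.contourArea); r=cv2.minAreaRect(c); b=cv2.boxPoints(r); print(r)
P=np.array([ray('top',*x,.01) for x in b]); print(P.round(4), P.mean(0).round(4), [np.linalg.norm(P[i]-P[i-1]).round(4) for i in range(4)])
print(q[200,190:280].tolist())
E
```

```text
top [329.5 185.9] 59 ray14 [ 0.5892 -0.2663  0.014 ] ray86 [ 0.5825 -0.2523  0.086 ] cloud [ 0.5892 -0.2663  0.0142]
top [234.5 196.5] 153 ray14 [0.5537 0.0804 0.014 ] ray86 [0.5487 0.0767 0.086 ] cloud [0.5487 0.0767 0.0861]
top [150.9 203.2] 64 ray14 [0.5325 0.3843 0.014 ] ray86 [0.5286 0.3651 0.086 ] cloud [0.5324 0.3841 0.015 ]
top [157.4 235.9] 63 ray14 [0.4138 0.3596 0.014 ] ray86 [0.416  0.3416 0.086 ] cloud [0.4138 0.3594 0.0146]
bench z 0.00021548587929399012
scene [361.7 186.2] 64 ray14 [0.4132 0.3563 0.014 ] ray86 [0.4683 0.3405 0.086 ] cloud [0.4142 0.3561 0.0155]
scene [278.2 197.8] 98 ray14 [0.4918 0.0732 0.014 ] ray86 [0.5424 0.0735 0.086 ] cloud [0.5434 0.0735 0.0874]
scene [173.  212.9] 79 ray14 [ 0.5891 -0.2694  0.014 ] ray86 [ 0.6343 -0.2497  0.086 ] cloud [ 0.5901 -0.2692  0.0156]
scene [370.6 215.4] 74 ray14 [0.5312 0.3814 0.014 ] ray86 [0.5796 0.3642 0.086 ] cloud [0.5316 0.3813 0.0146]
scene [507.  298.8] 203 ray14 [0.7828 0.7658 0.014 ] ray86 [0.8169 0.7267 0.086 ] cloud [0.8071 0.7378 0.0656]
bench z 0.0015009987007121625
((238.53848266601562, 221.3076934814453), (31.75288963317871, 27.535709381103516), 82.87498474121094)
[[0.5153 0.1229 0.01  ]
 [0.5268 0.0233 0.01  ]
 [0.4124 0.01   0.01  ]
 [0.401  0.109  0.01  ]] [0.4639 0.0663 0.01  ] [np.float64(0.1151), np.float64(0.1003), np.float64(0.1151), np.float64(0.0997)]
[-16, -15, -14, -16, -17, -18, -18, -16, -15, -15, -15, -16, -16, -15, -16, -16, -14, -16, -17, -18, -17, -15, -15, -15, -18, -16, -14, -17, -16, -15, -10, -6, -2, -1, -5, -2, -12, -25, -50, -73, -85, -87, -85, -87, -87, -88, -86, -87, -92, -84, -74, -51, -22, -6, -4, -3, -3, -2, -2, -4, -6, -12, -15, -14, -17, -15, -13, -15, -16, -14, -13, -13, -13, -16, -13, -14, -15, -12, -15, -13, -15, -17, -17, -16, -16, -14, -15, -15, -15, -16]
```

Run:
```python
from h import *
t=np.load('top0.npz')['im'].astype(float); q=cv2.GaussianBlur(t[...,2]-t[...,0],(3,3),0)
def cross(a,lo,hi,rev):
    r=range(lo,hi) if not rev else range(hi,lo,-1)
    for i in r:
        j=i+1 if not rev else i-1
        if a[i]<-9.5<=a[j]: return i+(j-i)*(-9.5-a[i])/(a[j]-a[i])
L=[];Rr=[]
for v in range(177,234):
    l=cross(q[v],212,232,False); r=cross(q[v],240,262,True)
    if l: L.append(ray('top',l,v,.01)[:2])
    if r: Rr.append(ray('top',r,v,.01)[:2])
B=[]
for u in range(231,252):
    b=cross(q[:,u],225,250,True)
    if b: B.append(ray('top',u,b,.01)[:2])
for n,P in(('L',L),('R',Rr),('B',B)):
    P=np.array(P,np.float32); l=cv2.fitLine(P,cv2.DIST_HUBER,0,.001,.001).ravel(); print(n,len(P),l, np.degrees(np.arctan2(l[1],l[0])))
T=[]
for u in list(range(223,226))+list(range(238,244)):
    b=cross(q[:,u],165,185,False)
    if b: T.append(ray('top',u,b,.01)[:2]); 
print('T',np.round(T,3).tolist())
# catch etc. heights
z=np.load('top0.npz');W=cloud('top',z['d'])
for zz0,zz1 in((.02,.06),(.06,.1),(.1,.135),(.135,.16),(.16,.2),(.2,.24),(.24,.28),(.28,.32)):
    m=(W[...,2]>zz0)&(W[...,2]<zz1)&(np.abs(W[...,0]-.57)<.2)&(np.abs(W[...,1]-.077)<.09)
    print(zz0,zz1,m.sum(), np.nanmean(W[m],0).round(4) if m.any() else '', np.nanmin(W[m],0).round(3) if m.any() else '',np.nanmax(W[m],0).round(3) if m.any() else '')
```

```text
L 57 [0.9933462  0.11516664 0.4913048  0.12543172] 6.6132364
R 57 [0.9926103  0.12134601 0.51980674 0.01800376] 6.9697905
B 21 [ 0.12077135 -0.9926804   0.40217367  0.06030262] -83.06338
T [[0.648, 0.122], [0.648, 0.118], [0.648, 0.115], [0.655, 0.067], [0.656, 0.063], [0.656, 0.06], [0.655, 0.056], [0.656, 0.052], [0.657, 0.049]]
0.02 0.06 31 [0.5951 0.062  0.0361] [0.461 0.004 0.021] [0.77  0.104 0.058]
0.06 0.1 275 [0.5483 0.0782 0.0869] [0.461 0.048 0.061] [0.606 0.108 0.099]
0.1 0.135 158 [0.5508 0.079  0.116 ] [0.464 0.046 0.1  ] [0.619 0.11  0.134]
0.135 0.16 38 [0.5024 0.0722 0.1425] [0.464 0.052 0.135] [0.621 0.095 0.149]
0.16 0.2 73 [0.6331 0.0879 0.1829] [0.62  0.076 0.166] [0.651 0.099 0.2  ]
0.2 0.24 47 [0.6611 0.0914 0.2222] [0.65  0.084 0.201] [0.673 0.101 0.24 ]
0.24 0.28 54 [0.6819 0.0942 0.2635] [0.669 0.086 0.241] [0.694 0.104 0.278]
0.28 0.32 0
```

>>> {"method": "drive_tool", "body": {"steps": [-0.006,-0.041,0,0,0,0,-1,-0.007,-0.041,0,0,0,0,-1,-0.007,-0.041,0,0,0,0,-1,-0.007,-0.041,0,0,0,0,-1,-0.007,-0.041,0,0,0,0,-1,-0.007,-0.041,0,0,0,0,-1,-0.007,-0.041,0,0,0,0,-1,-0.007,-0.041,0,0,0,0,-1]}}

```text
clock: 0.77
eef_pos: [0.4386, -0.337, 0.3035]
tool_rot: [0.798, -0.603, -0.0, 0.0]
ft_force: [0.4, -0.8, -0.9]
grip_width: 0.0854
```

>>> {"method": "drive_tool", "body": {"steps": [-0.007,-0.041,0,0,0,0,-1,-0.007,-0.041,0,0,0,0,-1,-0.007,-0.041,0,0,0,0,-1,-0.007,-0.041,0.01,0,0,0,-1,0,0,0.03,0,0,-7.1,-1,0,0,0.03,0,0,-7.1,-1,0,0,0.03,0,0,-7.1,-1,0,0,0,0,0,-7.1,-1]}}

```text
clock: 1.43
eef_pos: [0.583, -0.2649, 0.1954]
tool_rot: [0.923, -0.385, -0.007, -0.0]
ft_force: [-1.3, -0.2, -0.5]
grip_width: 0.0853
```

>>> {"method": "drive_tool", "body": {"steps": [0,0,0,0,0,-7.1,-1,0,0,0,0,0,-7.1,-1,0,0,0,0,0,-7.1,-1,0,0,0,0,0,-7.1,-1,0,0,0,0,0,-7.1,-1,0,0,0,0,0,-7.1,-1,0,0,0,0,0,-7.1,-1,0,0,0,0,0,-7.1,-1]}}

```text
clock: 2.1
eef_pos: [0.5859, -0.267, 0.2034]
tool_rot: [0.995, 0.099, -0.001, -0.0]
ft_force: [-0.3, -0.0, 0.1]
grip_width: 0.0851
```

>>> {"method": "drive_tool", "body": {"steps": [0,0,0,0,0,-7.1,-1,0,0,0,0,0,-7.1,-1,0,0,0,0,0,-7.1,-1,0,0,0,0,0,-7.1,-1,0,0,0,0,0,-7.1,-1,0,0,0,0,0,-7.1,-1,0,0,0,0,0,-7.1,-1,0,0,0,0,0,-7.1,-1]}}

```text
clock: 2.77
eef_pos: [0.5859, -0.267, 0.2034]
tool_rot: [0.828, 0.561, -0.0, -0.001]
ft_force: [-0.2, -0.2, -0.1]
grip_width: 0.0854
```

```bash
cat >> h.py <<'E'
def delta(p,yaw=None):
    o=bot.get_obs(); M=R.from_quat(o['tool_rot']).as_matrix()
    d=M.T@(np.array(p)-o['eef_pos']); y=np.degrees(np.arctan2(M[1,0],M[0,0]))
    print('clk',round(float(o['clock']),2),'pos',np.round(o['eef_pos'],4),'yaw',round(y,2),'tilt',np.round(np.degrees(np.arccos(-M[2,2])),2),'F',np.round(o['ft_force'],1),'w',round(float(o['grip_width']),4))
    print('tool delta mm',(d*1000).round(1), 'turn z', None if yaw is None else round(-(yaw-y),2))
E
python3 - <<'E'
from h import *
delta([.589,-.268,.12],96.8)
E
```

```text
clk 2.77 pos [ 0.5859 -0.267   0.2034] yaw 68.21 tilt 0.09 F [-0.2 -0.2 -0.1] w 0.0854
tool delta mm [ 0.2  3.4 83.4] turn z -28.59
```

>>> {"method": "drive_tool", "body": {"steps": [0,0,0.02,0,0,-7.1,-1,0,0,0.02,0,0,-7.1,-1,0,0,0.02,0,0,-7.1,-1,0,0,0.02,0,0,-7.1,-1,-0.001,0.003,0.02,0,0,0,-1,0,0,0.005,0,0,0,-1,0,0,0,0,0,0,-1]}}

```text
clock: 3.35
eef_pos: [0.5877, -0.2671, 0.0964]
tool_rot: [0.668, 0.745, -0.001, -0.003]
ft_force: [0.2, 0.1, -0.4]
grip_width: 0.0854
```

>>> {"method": "drive_tool", "body": {"steps": [0,0.001,0,0,0,0,-0.6,0,0,0,0,0,0,-0.6,0,0,0,0,0,0,-0.6]}}

```text
clock: 3.6
eef_pos: [0.5913, -0.2681, 0.1009]
tool_rot: [0.667, 0.745, 0.0, 0.001]
ft_force: [-0.9, 0.6, -0.5]
grip_width: 0.0683
```

Run:
```python
from h import *
im,d=snap('scene','s1.png'); t,_=snap('top','t1.png')
delta([.589,-.268,.08],96.8)
f=lambda im,a,b,c,d,k:cv2.resize(cv2.convertScaleAbs(im[a:b,c:d,::-1],alpha=1.7),None,fx=k,fy=k,interpolation=cv2.INTER_CUBIC)
cv2.imwrite('pics/s1z.png',f(im,150,240,130,230,6))
```

```text
clk 3.7 pos [ 0.591  -0.268   0.1006] yaw 96.25 tilt 0.14 F [ 0.1 -0.4 -0.1] w 0.0685
tool delta mm [ 0.3 -2.  20.6] turn z -0.55
```

View pics/s1z.png

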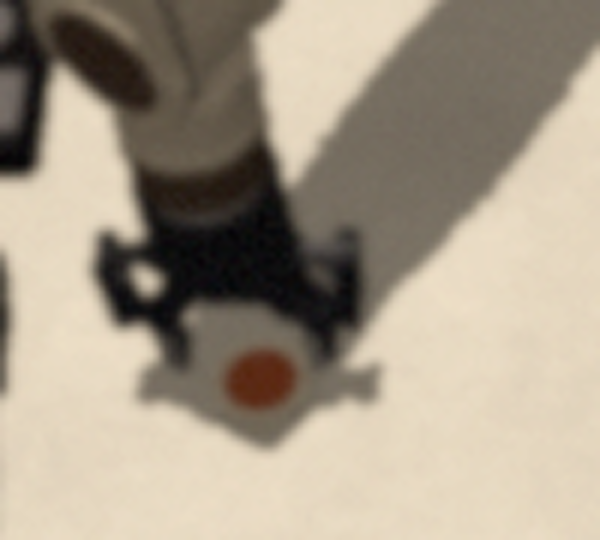

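>>> {"method": "drive_tool", "body": {"steps": [0,-0.001,0.01,0,0,-0.5,-0.6,0,-0.001,0.01,0,0,0,-0.6,0,0,0.002,0,0,0,-0.6,0,0,0.002,0,0,0,-0.6,0,0,0,0,0,0,-0.6,0,0,0,0,0,0,-0.6]}}

```text
clock: 4.2
eef_pos: [0.5883, -0.2679, 0.0749]
tool_rot: [0.664, 0.748, -0.0, -0.0]
ft_force: [-0.3, 0.2, 0.4]
grip_width: 0.0681
```

>>> {"method": "drive_tool", "body": {"steps": [0,0,0.001,0,0,0,-0.6,0,0,0.001,0,0,0,-0.6,0,0,0,0,0,0,-0.6]}}

```text
clock: 4.45
eef_pos: [0.5884, -0.268, 0.0732]
tool_rot: [0.664, 0.748, 0.0, 0.0]
ft_force: [-0.3, -0.2, -0.2]
grip_width: 0.0682
```

>>> {"method": "drive_tool", "body": {"steps": [0,0,0.001,0,0,0,-0.6,0,0,0.001,0,0,0,-0.6,0,0,0,0,0,0,-0.6]}}

```text
clock: 4.7
eef_pos: [0.5882, -0.2679, 0.071]
tool_rot: [0.664, 0.748, -0.0, -0.0]
ft_force: [-1.0, 0.2, -0.1]
grip_width: 0.0685
```

>>> {"method": "drive_tool", "body": {"steps": [0,0,0.001,0,0,0,-0.6,0,0,0.001,0,0,0,-0.6,0,0,0,0,0,0,-0.6]}}

```text
clock: 4.95
eef_pos: [0.5882, -0.2679, 0.0689]
tool_rot: [0.664, 0.748, -0.0, -0.0]
ft_force: [0.2, 0.8, -0.6]
grip_width: 0.0684
```

>>> {"method": "drive_tool", "body": {"steps": [0,0,0.001,0,0,0,-0.6,0,0,0.001,0,0,0,-0.6,0,0,0,0,0,0,-0.6]}}

```text
clock: 5.2
eef_pos: [0.5882, -0.2679, 0.0669]
tool_rot: [0.664, 0.748, -0.0, -0.0]
ft_force: [0.7, 0.2, 0.1]
grip_width: 0.0685
```

>>> {"method": "drive_tool", "body": {"steps": [0,0,0.001,0,0,0,-0.6,0,0,0.001,0,0,0,-0.6,0,0,0,0,0,0,-0.6]}}

```text
clock: 5.45
eef_pos: [0.5885, -0.268, 0.0655]
tool_rot: [0.664, 0.748, 0.0, 0.0]
ft_force: [-0.6, 0.3, 2.4]
grip_width: 0.0681
```

>>> {"method": "drive_tool", "body": {"steps": [0,0,-0.004,0,0,0,-0.6,0,0,0,0,0,0,-0.2,0,0,0,0,0,0,0,0,0,0,0,0,0,0,0,0,0,0,0,0,0,0,0,0,0,0,0,0]}}

```text
clock: 5.95
eef_pos: [0.589, -0.2683, 0.0705]
tool_rot: [0.664, 0.748, 0.0, 0.001]
ft_force: [-0.9, 1.5, 5.4]
grip_width: 0.0554
```

Run:
```python
from h import *
im,d=snap('scene','s2.png'); t,_=snap('top','t2.png')
delta([.589,-.268,.08],96.8)
f=lambda im,a,b,c,d,k:cv2.resize(cv2.convertScaleAbs(im[a:b,c:d,::-1],alpha=1.7),None,fx=k,fy=k,interpolation=cv2.INTER_CUBIC)
cv2.imwrite('pics/s2z.png',f(im,170,240,140,210,8))
```

```text
clk 6.05 pos [ 0.589  -0.2682  0.0705] yaw 96.76 tilt 0.13 F [-0.3  0.5  5. ] w 0.0557
tool delta mm [ 0.2  0.  -9.5] turn z -0.04
```

View pics/s2z.png

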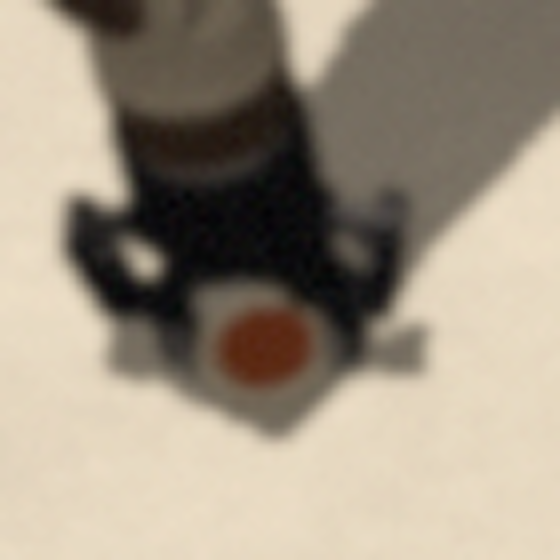

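>>> {"method": "drive_tool", "body": {"steps": [0,0,-0.005,0,0,0,0.2,0,0,-0.015,0,0,0,0.2,0,0,-0.03,0,0,0,0.2,0,0,-0.03,0,0,0,0.2,0,0,0,0,0,0,0.2,0,0,0,0,0,0,0.2]}}

```text
clock: 6.55
eef_pos: [0.5897, -0.2686, 0.1517]
tool_rot: [0.664, 0.748, 0.001, 0.002]
ft_force: [-0.6, -0.4, -1.1]
grip_width: 0.056
```

Run:
```python
from h import *
im,d=snap('scene','s3.png'); np.savez('s3.npz',im=im,d=d)
delta([.589,-.268,.08],96.8)
f=lambda im,a,b,c,d,k:cv2.resize(cv2.convertScaleAbs(im[a:b,c:d,::-1],alpha=1.7),None,fx=k,fy=k,interpolation=cv2.INTER_CUBIC)
cv2.imwrite('pics/s3z.png',f(im,155,240,130,210,7))
W=cloud('scene',d)
for c,a,m in blobs(orange(im)):
    print(c.round(1),a,np.nanmedian(W[m],0).round(4))
```

```text
clk 6.6 pos [ 0.5885 -0.268   0.1496] yaw 96.76 tilt 0.06 F [-0.6  0.7 -1.3] w 0.0553
tool delta mm [-0.   0.4 69.6] turn z -0.04
[361.6 186.2] 63 [0.4134 0.3571 0.015 ]
[278.2 197.9] 104 [0.5429 0.0725 0.0873]
[370.5 215.5] 72 [0.5329 0.3809 0.0157]
[506.8 298.9] 210 [0.8077 0.7377 0.0659]
```

View pics/s3z.png

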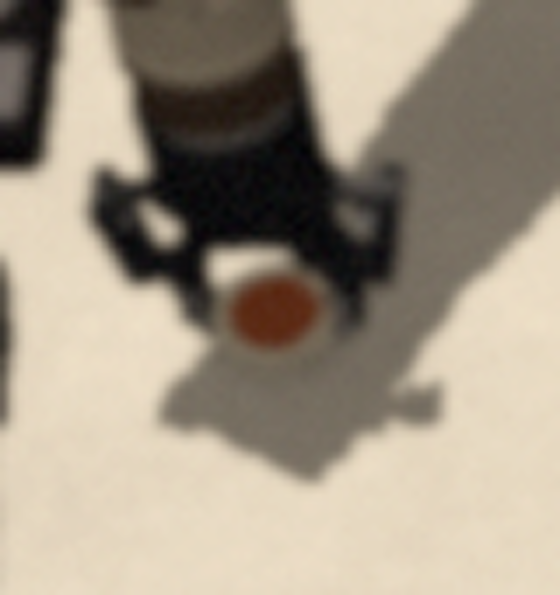

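```bash
sed -i 's/h\[...,2\]>90/h[...,2]>50/' h.py
python3 - <<'E'
from h import *
z=np.load('s3.npz');im,d=z['im'],z['d'];W=cloud('scene',d)
for c,a,m in blobs(orange(im)):
    if c[0]<230: 
        print(c.round(1),a,np.nanmedian(W[m],0).round(4),np.ptp(W[m],axis=0).round(3), [ray('scene',*c,zz).round(4) for zz in (.094,.097)])
        P=W[m]; n=np.linalg.svd(P-P.mean(0))[2][2]; print('normal',n)
E
```

```text
[168.7 199. ] 87 [ 0.5905 -0.2709  0.0969] [0.034 0.037 0.015] [array([ 0.589 , -0.2719,  0.094 ]), array([ 0.591 , -0.2711,  0.097 ])]
normal [-0.04111683 -0.06572059  0.99699058]
```

>>> {"method": "drive_tool", "body": {"steps": [0.04,0,-0.04,0,0,0,0.2,0.041,0,-0.04,0,0,0,0.2,0.041,0,-0.005,0,0,0,0.2,0.041,0,0,0,0,0,0.2,0.041,0,0,0,0,0,0.2,0.041,0,0,0,0,0,0.2,0.041,0,0,0,0,0,0.2,0.02,0,0,0,0,0,0.2]}}

```text
clock: 7.27
eef_pos: [0.5527, 0.0185, 0.2107]
tool_rot: [0.663, 0.749, -0.001, -0.002]
ft_force: [0.4, 0.1, -0.5]
grip_width: 0.0554
```

Run:
```python
from h import *
delta([.5487,.0767,.21],96.8)
```

```text
clk 7.27 pos [0.5527 0.0185 0.2107] yaw 96.98 tilt 0.29 F [ 0.4  0.1 -0.5] w 0.0554
tool delta mm [58.2  3.1  0.8] turn z 0.18
```

>>> {"method": "drive_tool", "body": {"steps": [0,0,-0.01,0,0,0,0.2,0,0,0,0,0,0,0.2]}}

```text
clock: 7.43
eef_pos: [0.5545, 0.0157, 0.2225]
tool_rot: [0.663, 0.749, -0.001, -0.0]
ft_force: [0.8, -0.6, 0.4]
grip_width: 0.0556
```

Run:
```python
from h import *
delta([.5487,.0767,.21],96.8)
```

```text
clk 7.43 pos [0.5545 0.0157 0.2225] yaw 96.93 tilt 0.07 F [ 0.8 -0.6  0.4] w 0.0556
tool delta mm [61.3  1.6 12.5] turn z 0.13
```

>>> {"method": "drive_tool", "body": {"steps": [0.03,0,0,0,0,0.1,0.2,0.021,0.002,0,0,0,0,0.2,0.01,0,0,0,0,0,0.2,0,0,0,0,0,0,0.2,0,0,0,0,0,0,0.2]}}

```text
clock: 7.85
eef_pos: [0.5497, 0.0742, 0.2221]
tool_rot: [0.665, 0.747, -0.001, -0.0]
ft_force: [0.1, -0.4, -1.4]
grip_width: 0.0555
```

Run:
```python
from h import *
delta([.5487,.0767,.1755],96.8)
im,d=snap('scene','s4.png');t,d2=snap('top','t4.png')
f=lambda im,a,b,c,d,k:cv2.resize(cv2.convertScaleAbs(im[a:b,c:d,::-1],alpha=1.7),None,fx=k,fy=k,interpolation=cv2.INTER_CUBIC)
cv2.imwrite('pics/s4z.png',f(im,130,260,230,330,4.5))
```

```text
clk 7.85 pos [0.5497 0.0742 0.2221] yaw 96.64 tilt 0.09 F [ 0.1 -0.4 -1.4] w 0.0555
tool delta mm [ 2.6 -0.7 46.6] turn z -0.16
```

View pics/s4z.png

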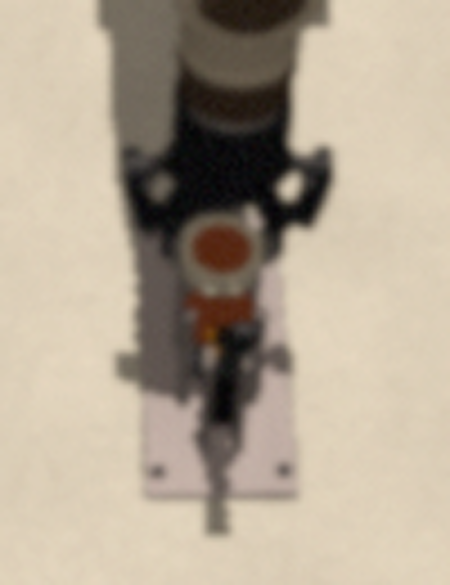

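>>> {"method": "drive_tool", "body": {"steps": [0.0025,-0.0007,0,0,0,-0.1,0.2,0,0,0.01,0,0,0,0.2,0,0,0.005,0,0,0,0.2,0,0,0.005,0,0,0,0.2,0,0,0.005,0,0,0,0.2,0,0,0.005,0,0,0,0.2,0,0,0,0,0,0,0.2]}}

```text
clock: 8.53
eef_pos: [0.5481, 0.0775, 0.1912]
tool_rot: [0.664, 0.748, -0.001, -0.001]
ft_force: [-0.5, -0.7, -0.9]
grip_width: 0.0557
```

Run:
```python
from h import *
delta([.5487,.0767,.1755],96.8)
```

```text
clk 8.53 pos [0.5481 0.0775 0.1912] yaw 96.76 tilt 0.14 F [-0.5 -0.7 -0.9] w 0.0557
tool delta mm [-0.9  0.6 15.7] turn z -0.04
```

>>> {"method": "drive_tool", "body": {"steps": [-0.0008,0.0006,0.003,0,0,0,0.2,0,0,0.003,0,0,0,0.2,0,0,0.003,0,0,0,0.2,0,0,0.003,0,0,0,0.2,0,0,0.002,0,0,0,0.2,0,0,0,0,0,0,0.2]}}

```text
clock: 9.03
eef_pos: [0.5492, 0.0768, 0.1782]
tool_rot: [0.664, 0.748, -0.0, -0.0]
ft_force: [-0.4, 1.0, -0.4]
grip_width: 0.0555
```

>>> {"method": "drive_tool", "body": {"steps": [0,0,0.003,0,0,0,0.2,0,0,0.003,0,0,0,0.2,0,0,0.003,0,0,0,0.2,0,0,0,0,0,0,0.2]}}

```text
clock: 9.37
eef_pos: [0.5492, 0.0768, 0.1691]
tool_rot: [0.664, 0.748, -0.0, -0.0]
ft_force: [-1.5, 0.1, -1.0]
grip_width: 0.0557
```

>>> {"method": "drive_tool", "body": {"steps": [0,0,0.003,0,0,0,0.2,0,0,0.003,0,0,0,0.2,0,0,0.003,0,0,0,0.2,0,0,0,0,0,0,0.2]}}

```text
clock: 9.7
eef_pos: [0.5491, 0.0768, 0.1599]
tool_rot: [0.664, 0.748, -0.0, -0.0]
ft_force: [0.4, 0.8, -1.2]
grip_width: 0.0551
```

>>> {"method": "drive_tool", "body": {"steps": [0,0,0.003,0,0,0,0.2,0,0,0.003,0,0,0,0.2,0,0,0.003,0,0,0,0.2,0,0,0,0,0,0,0.2]}}

```text
clock: 10.03
eef_pos: [0.5495, 0.0769, 0.1513]
tool_rot: [0.664, 0.748, 0.0, 0.0]
ft_force: [-0.3, -0.2, 1.0]
grip_width: 0.0558
```

>>> {"method": "drive_tool", "body": {"steps": [0,0,0.003,0,0,0,0.2,0,0,0.003,0,0,0,0.2,0,0,0,0,0,0,0.2]}}

```text
clock: 10.28
eef_pos: [0.5496, 0.0769, 0.1453]
tool_rot: [0.664, 0.748, 0.0, 0.0]
ft_force: [-0.6, 1.4, 1.7]
grip_width: 0.056
```

Run:
```python
from h import *
im,d=snap('scene','s5.png');W=cloud('scene',d)
f=lambda im,a,b,c,d,k:cv2.resize(cv2.convertScaleAbs(im[a:b,c:d,::-1],alpha=1.7),None,fx=k,fy=k,interpolation=cv2.INTER_CUBIC)
cv2.imwrite('pics/s5z.png',f(im,150,250,240,320,5.5))
for c,a,m in blobs(orange(im)):
    print(c.round(1),a,np.nanmedian(W[m],0).round(4), np.nanpercentile(W[m][:,2],[5,25,50,75,95]).round(4))
    P=W[m]; n=np.linalg.svd(P-P.mean(0))[2][2]; print('normal',n.round(3))
```

```text
[361.6 186.2] 66 [0.4146 0.3569 0.0152] [0.0098 0.0131 0.0152 0.0173 0.0213]
normal [ 0.116  0.107 -0.988]
[279.  196.7] 24 [0.5411 0.0757 0.0902] [0.087  0.0888 0.0902 0.0928 0.0937]
normal [-0.257  0.059  0.964]
[370.6 215.5] 74 [0.5326 0.3811 0.0148] [0.0108 0.0134 0.0148 0.0162 0.0193]
normal [ 0.051 -0.025 -0.998]
[506.3 300.1] 256 [0.8111 0.7357 0.0655] [0.061  0.0637 0.0655 0.0672 0.0697]
normal [0.017 0.017 1.   ]
```

View pics/s5z.png

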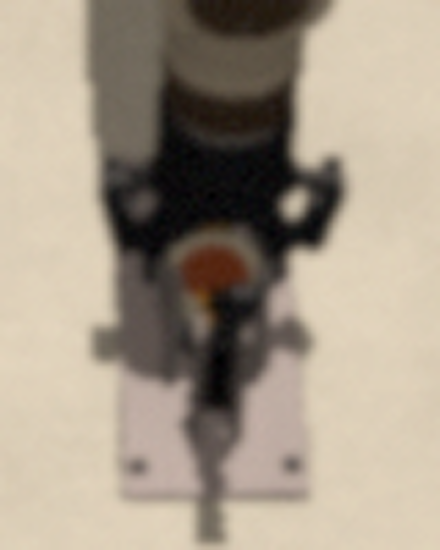

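>>> {"method": "drive_tool", "body": {"steps": [0,0,0.0015,0,0,0,0.2,0,0,0,0,0,0,0.2,0,0,0,0,0,0,0.2]}}

```text
clock: 10.58
eef_pos: [0.5496, 0.0769, 0.1442]
tool_rot: [0.664, 0.748, 0.0, 0.0]
ft_force: [0.3, 1.0, 1.9]
grip_width: 0.0557
```

>>> {"method": "drive_tool", "body": {"steps": [0,0,0,0,0,0,-0.6,0,0,0,0,0,0,-0.8,0,0,0,0,0,0,-0.8,0,0,0,0,0,0,-0.8,0,0,-0.02,0,0,0,-0.8,0,0,-0.03,0,0,0,-0.8,0,0,-0.04,0,0,0,-0.8,0,0,-0.04,0,0,0,-0.8]}}

```text
clock: 11.25
eef_pos: [0.5485, 0.0767, 0.2745]
tool_rot: [0.664, 0.748, -0.001, -0.001]
ft_force: [1.3, -0.4, 0.3]
grip_width: 0.0771
```

Run:
```python
from h import *
im,d=snap('scene','s6.png');W=cloud('scene',d); delta([.5487,.0767,.2],96.8)
f=lambda im,a,b,c,d,k:cv2.resize(cv2.convertScaleAbs(im[a:b,c:d,::-1],alpha=1.7),None,fx=k,fy=k,interpolation=cv2.INTER_CUBIC)
cv2.imwrite('pics/s6z.png',f(im,150,250,240,320,5.5))
for c,a,m in blobs(orange(im)):
    print(c.round(1),a,np.nanmedian(W[m],0).round(4), np.nanpercentile(W[m][:,2],[5,25,50,75,95]).round(4))
```

```text
clk 11.3 pos [0.5522 0.0772 0.2845] yaw 96.76 tilt 0.76 F [2.4 0.8 6.2] w 0.0769
tool delta mm [-0.1 -4.7 84.5] turn z -0.04
[361.6 186.2] 66 [0.4137 0.3566 0.0152] [0.0107 0.0131 0.0152 0.0171 0.0194]
[278.2 197.7] 55 [0.5469 0.0723 0.0938] [0.09   0.0916 0.0938 0.0958 0.0975]
[370.5 215.5] 72 [0.5314 0.381  0.0144] [0.0112 0.0131 0.0144 0.0161 0.0181]
[506.3 300.1] 259 [0.8106 0.7358 0.0654] [0.0613 0.0638 0.0654 0.0674 0.0695]
```

View pics/s6z.png

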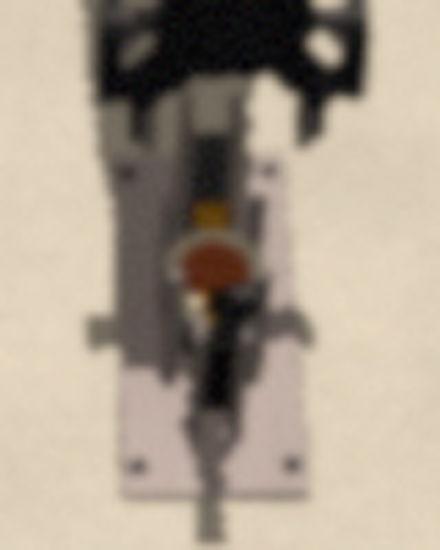

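>>> {"method": "drive_tool", "body": {"steps": [0.038,0.002,0,0,0,0,-0.8,0.038,0.002,0,0,0,0,-0.8,0.038,0.002,0,0,0,0,-0.8,0.038,0.002,0,0,0,0,-0.8,0.038,0.002,0.02,0,0,0,-0.8,0.038,0.002,0.04,0,0,0,-0.8,0.038,0.002,0.04,0,0,0,-0.8,0.038,0.002,0.03,0,0,0,-0.7]}}

```text
clock: 11.97
eef_pos: [0.5306, 0.3563, 0.1666]
tool_rot: [0.664, 0.747, -0.001, 0.0]
ft_force: [-0.8, -0.5, -0.4]
grip_width: 0.0728
```

```bash
cat >> h.py <<'E'
def look(fn=None):
    for n in('top','scene'):
        im,d=snap(n,n+fn+'.png' if fn else None);W=cloud(n,d)
        for c,a,m in blobs(orange(im)):
            if c[0]>450: continue
            b=np.array([0,.003,0]) if n=='scene' else 0
            print(n,c.round(1),a,'cloud',(np.nanmedian(W[m],0)+b).round(4),'ray14',(ray(n,*c,.014)+b).round(4))
E
python3 - <<'E'
from h import *
look('7'); delta([.5325,.3843,.1],96.8)
E
```

```text
top [234.1 195.6] 73 cloud [0.5505 0.0778 0.0926] ray14 [0.557  0.0816 0.014 ]
top [159.3 234.5] 35 cloud [0.4205 0.351  0.0143] ray14 [0.4187 0.3527 0.014 ]
scene [278.5 198.7] 81 cloud [0.5509 0.0775 0.0942] ray14 [0.4954 0.0775 0.014 ]
scene [370.4 215.3] 74 cloud [0.5309 0.3836 0.0143] ray14 [0.5307 0.384  0.014 ]
clk 12.07 pos [0.5275 0.3584 0.1616] yaw 97.09 tilt 0.57 F [ 0.4 -1.4 -0.3] w 0.0728
tool delta mm [25.3  8.7 61.4] turn z 0.29
```

>>> {"method": "drive_tool", "body": {"steps": [0.015,0.004,0.01,0,0,0.3,-0.7,0.01,0.004,0.01,0,0,0,-0.7,0,0.001,0,0,0,0,-0.7,0,0,0,0,0,0,-0.7]}}

```text
clock: 12.4
eef_pos: [0.5374, 0.381, 0.1481]
tool_rot: [0.666, 0.746, -0.001, 0.0]
ft_force: [0.1, 0.0, -0.6]
grip_width: 0.0726
```

Run:
```python
from h import *
delta([.5325,.3843,.07],96.8)
```

```text
clk 12.4 pos [0.5374 0.381  0.1481] yaw 96.47 tilt 0.08 F [ 0.1  0.  -0.6] w 0.0726
tool delta mm [ 3.9 -4.4 78.1] turn z -0.33
```

>>> {"method": "drive_tool", "body": {"steps": [0.004,-0.0045,0.01,0,0,-0.3,-0.7,0,0,0.02,0,0,0,-0.7,0,0,0.02,0,0,0,-0.7,0,0,0.015,0,0,0,-0.7,0,0,0.008,0,0,0,-0.7,0,0,0,0,0,0,-0.7,0,0,0,0,0,0,-0.7]}}

```text
clock: 12.98
eef_pos: [0.5324, 0.3844, 0.0759]
tool_rot: [0.664, 0.747, -0.0, 0.0]
ft_force: [0.2, -1.0, -0.1]
grip_width: 0.0725
```

Run:
```python
from h import *
delta([.5325,.3843,.0705],96.8)
```

```text
clk 12.98 pos [0.5324 0.3844 0.0759] yaw 96.73 tilt 0.01 F [ 0.2 -1.  -0.1] w 0.0725
tool delta mm [-0.1  0.1  5.4] turn z -0.07
```

>>> {"method": "drive_tool", "body": {"steps": [0,0,0.0045,0,0,0,-0.7,0,0,0,0,0,0,-0.4,0,0,0,0,0,0,0,0,0,0,0,0,0,0.2,0,0,0,0,0,0,0.2,0,0,0,0,0,0,0.2,0,0,0,0,0,0,0.2]}}

```text
clock: 13.57
eef_pos: [0.5331, 0.3854, 0.0727]
tool_rot: [0.664, 0.748, 0.001, 0.0]
ft_force: [-0.3, -0.6, 6.5]
grip_width: 0.0555
```

>>> {"method": "drive_tool", "body": {"steps": [0,0,-0.01,0,0,0,0.2,0,0,-0.03,0,0,0,0.2,0,0,-0.04,0,0,0,0.2,0,0,-0.04,0,0,0,0.2,0,0,-0.04,0,0,0,0.2,0,0,0,0,0,0,0.2,0,0,0,0,0,0,0.2]}}

```text
clock: 14.15
eef_pos: [0.5336, 0.3859, 0.2356]
tool_rot: [0.664, 0.748, 0.004, 0.001]
ft_force: [-0.5, 1.0, -1.3]
grip_width: 0.0555
```

Run:
```python
from h import *
delta([.549,.0767,.225],96.8)
```

```text
clk 14.15 pos [0.5336 0.3859 0.2356] yaw 96.76 tilt 0.45 F [-0.5  1.  -1.3] w 0.0555
tool delta mm [-308.9  -21.2    9.2] turn z -0.04
```

>>> {"method": "drive_tool", "body": {"steps": [-0.038,-0.0025,0,0,0,0,0.2,-0.038,-0.0025,0,0,0,0,0.2,-0.038,-0.0025,0,0,0,0,0.2,-0.038,-0.0025,0,0,0,0,0.2,-0.038,-0.003,0,0,0,0,0.2,-0.038,-0.003,0,0,0,0,0.2,-0.038,-0.003,0,0,0,0,0.2,-0.02,-0.002,0,0,0,0,0.2]}}

```text
clock: 14.82
eef_pos: [0.5436, 0.0944, 0.2292]
tool_rot: [0.665, 0.746, -0.002, -0.001]
ft_force: [0.2, -0.1, -0.8]
grip_width: 0.0555
```

>>> {"method": "drive_tool", "body": {"steps": [0,0,0,0,0,0,0.2,0,0,0,0,0,0,0.2]}}

```text
clock: 14.98
eef_pos: [0.5442, 0.097, 0.2296]
tool_rot: [0.665, 0.747, -0.001, -0.001]
ft_force: [0.0, 0.4, -0.2]
grip_width: 0.0556
```

Run:
```python
from h import *
delta([.549,.0767,.225],96.8)
```

```text
clk 14.98 pos [0.5442 0.097  0.2296] yaw 96.6 tilt 0.2 F [ 0.   0.4 -0.2] w 0.0556
tool delta mm [-20.7   2.4   4.6] turn z -0.2
```

>>> {"method": "drive_tool", "body": {"steps": [-0.015,0.0024,0,0,0,-0.2,0.2,-0.0057,0,0,0,0,0,0.2,0,0,0.01,0,0,0,0.2,0,0,0.01,0,0,0,0.2,0,0,0,0,0,0,0.2,0,0,0,0,0,0,0.2]}}

```text
clock: 15.48
eef_pos: [0.5489, 0.0789, 0.2095]
tool_rot: [0.662, 0.749, -0.001, -0.001]
ft_force: [-0.1, -0.1, -1.0]
grip_width: 0.0555
```

Run:
```python
from h import *
delta([.549,.0767,.147],96.8)
im,d=snap('scene');W=cloud('scene',d)
for c,a,m in blobs(orange(im)): print(c.round(1),a,np.nanmedian(W[m],0).round(4))
```

```text
clk 15.48 pos [0.5489 0.0789 0.2095] yaw 97.04 tilt 0.2 F [-0.1 -0.1 -1. ] w 0.0555
tool delta mm [-2.2  0.1 62.5] turn z 0.24
[280.3 187.1] 72 [0.5484 0.0779 0.1523]
[361.6 186.2] 65 [0.4143 0.3564 0.0152]
[277.5 198.9] 30 [0.5505 0.0678 0.0939]
[506.3 300.1] 259 [0.8103 0.7358 0.0656]
```

>>> {"method": "drive_tool", "body": {"steps": [-0.002,0,0.005,0,0,0.2,0.2,0,0,0.005,0,0,0,0.2,0,0,0,0,0,0,0.2]}}

```text
clock: 15.78
eef_pos: [0.5497, 0.0761, 0.2001]
tool_rot: [0.664, 0.748, -0.001, -0.001]
ft_force: [-1.0, -0.4, -0.2]
grip_width: 0.0556
```

Run:
```python
from h import *
delta([.549,.0767,.147],96.8)
```

```text
clk 15.78 pos [0.5497 0.0761 0.2001] yaw 96.76 tilt 0.09 F [-1.  -0.4 -0.2] w 0.0556
tool delta mm [ 0.6 -0.5 53.1] turn z -0.04
```

>>> {"method": "drive_tool", "body": {"steps": [0.0005,-0.0005,0.004,0,0,0,0.2,0,0,0.004,0,0,0,0.2,0,0,0.004,0,0,0,0.2,0,0,0.004,0,0,0,0.2,0,0,0.004,0,0,0,0.2,0,0,0.004,0,0,0,0.2,0,0,0,0,0,0,0.2]}}

```text
clock: 16.37
eef_pos: [0.5495, 0.0765, 0.1763]
tool_rot: [0.664, 0.748, -0.0, -0.0]
ft_force: [-0.6, 0.0, -0.3]
grip_width: 0.0557
```

>>> {"method": "drive_tool", "body": {"steps": [0,0,0.004,0,0,0,0.2,0,0,0.004,0,0,0,0.2,0,0,0.004,0,0,0,0.2,0,0,0,0,0,0,0.2]}}

```text
clock: 16.7
eef_pos: [0.5496, 0.0766, 0.1644]
tool_rot: [0.664, 0.748, -0.0, -0.0]
ft_force: [0.2, -0.1, 0.7]
grip_width: 0.0553
```

>>> {"method": "drive_tool", "body": {"steps": [0,0,0.003,0,0,0,0.2,0,0,0.003,0,0,0,0.2,0,0,0.003,0,0,0,0.2,0,0,0,0,0,0,0.2]}}

```text
clock: 17.03
eef_pos: [0.5497, 0.0766, 0.1556]
tool_rot: [0.664, 0.748, -0.0, -0.0]
ft_force: [-0.6, 1.3, 2.0]
grip_width: 0.0553
```

>>> {"method": "drive_tool", "body": {"steps": [0,0,0.003,0,0,0,0.2,0,0,0.003,0,0,0,0.2,0,0,0.003,0,0,0,0.2,0,0,0,0,0,0,0.2,0,0,0,0,0,0,0.2]}}

```text
clock: 17.45
eef_pos: [0.5497, 0.0766, 0.147]
tool_rot: [0.664, 0.748, 0.0, -0.0]
ft_force: [-0.4, 0.2, 2.8]
grip_width: 0.0556
```

Run:
```python
from h import *
delta([.549,.0767,.1465],96.8)
im,d=snap('scene','s8.png');W=cloud('scene',d)
for c,a,m in blobs(orange(im)): print(c.round(1),a,np.nanmedian(W[m],0).round(4))
```

```text
clk 17.45 pos [0.5497 0.0766 0.147 ] yaw 96.76 tilt 0.0 F [-0.4  0.2  2.8] w 0.0556
tool delta mm [ 0.2 -0.7  0.5] turn z -0.04
[361.6 186.2] 66 [0.4143 0.3566 0.015 ]
[278.6 196.6] 25 [0.5406 0.0753 0.0906]
[506.3 300.1] 258 [0.8102 0.7355 0.0654]
```

Press 1.5 mm further, release, look.

>>> {"method": "drive_tool", "body": {"steps": [0,0,0.0015,0,0,0,0.2,0,0,0,0,0,0,0.2,0,0,0,0,0,0,0.2]}}

```text
clock: 17.75
eef_pos: [0.5498, 0.0766, 0.1457]
tool_rot: [0.664, 0.748, 0.0, 0.0]
ft_force: [-0.2, -0.5, 2.6]
grip_width: 0.0555
```

>>> {"method": "drive_tool", "body": {"steps": [0,0,0,0,0,0,-0.6,0,0,0,0,0,0,-0.8,0,0,0,0,0,0,-0.8,0,0,0,0,0,0,-0.8,0,0,-0.02,0,0,0,-0.8,0,0,-0.03,0,0,0,-0.8,0,0,-0.04,0,0,0,-0.8,0,0,-0.03,0,0,0,-0.8]}}

```text
clock: 18.42
eef_pos: [0.5497, 0.0765, 0.2677]
tool_rot: [0.664, 0.748, 0.0, 0.0]
ft_force: [1.1, 0.1, 0.0]
grip_width: 0.0766
```

>>> {"method": "drive_tool", "body": {"steps": [0.03,-0.02,0,0,0,0,-0.8,0.03,-0.02,0,0,0,0,-0.8,0.03,-0.02,0,0,0,0,-0.8,0.03,-0.01,0,0,0,0,-0.7]}}

```text
clock: 18.75
eef_pos: [0.4638, 0.1879, 0.2658]
tool_rot: [0.665, 0.747, -0.001, -0.0]
ft_force: [0.9, -0.2, -0.6]
grip_width: 0.0725
```

Run:
```python
from h import *
look('9'); delta([.4138,.3596,.1],96.8)
```

```text
top [234.2 196.4] 69 cloud [0.5486 0.0777 0.0927] ray14 [0.5541 0.0813 0.014 ]
scene [361.7 186.2] 64 cloud [0.4144 0.3598 0.0151] ray14 [0.4132 0.3593 0.014 ]
scene [278.4 198.1] 85 cloud [0.5495 0.0771 0.0938] ray14 [0.4932 0.0771 0.014 ]
clk 18.85 pos [0.4639 0.1905 0.2658] yaw 97.09 tilt 0.08 F [ 1.3 -0.4  0.5] w 0.0728
tool delta mm [173.8 -28.7 166. ] turn z 0.29
```

>>> {"method": "drive_tool", "body": {"steps": [0.035,-0.006,0.02,0,0,0.3,-0.7,0.035,-0.006,0.03,0,0,0,-0.7,0.035,-0.006,0.03,0,0,0,-0.7,0.035,-0.006,0.03,0,0,0,-0.7,0.034,-0.005,0.02,0,0,0,-0.7,0,0,0,0,0,0,-0.7,0,0,0,0,0,0,-0.7]}}

```text
clock: 19.43
eef_pos: [0.4195, 0.3469, 0.143]
tool_rot: [0.665, 0.747, -0.002, -0.0]
ft_force: [0.2, -1.1, 0.9]
grip_width: 0.0728
```

Run:
```python
from h import *
delta([.4137,.3596,.0725],96.8)
```

```text
clk 19.43 pos [0.4195 0.3469 0.143 ] yaw 96.63 tilt 0.23 F [ 0.2 -1.1  0.9] w 0.0728
tool delta mm [13.5 -4.1 70.4] turn z -0.17
```

>>> {"method": "drive_tool", "body": {"steps": [0.0135,-0.004,0.015,0,0,-0.1,-0.7,0,0,0.015,0,0,0,-0.7,0,0,0.015,0,0,0,-0.7,0,0,0.01,0,0,0,-0.7,0,0,0,0,0,0,-0.7,0,0,0,0,0,0,-0.7]}}

```text
clock: 19.93
eef_pos: [0.4157, 0.3585, 0.0902]
tool_rot: [0.666, 0.746, -0.0, 0.0]
ft_force: [-0.7, 0.2, -0.2]
grip_width: 0.0724
```

Run:
```python
from h import *
delta([.4137,.3596,.0725],96.8)
im,d=snap('scene');print([(c.round(1),a,(ray('scene',*c,.014)+[0,.003,0]).round(4)) for c,a,m in blobs(orange(im))])
```

```text
clk 19.93 pos [0.4157 0.3585 0.0902] yaw 96.47 tilt 0.03 F [-0.7  0.2 -0.2] w 0.0724
tool delta mm [ 1.3 -1.8 17.7] turn z -0.33
[(array([361.8, 186.2]), np.int32(70), array([0.4133, 0.3597, 0.014 ])), (array([278.4, 198.1]), np.int32(85), array([0.4932, 0.0771, 0.014 ])), (array([506.3, 300.1]), np.int32(258), array([0.7873, 0.7658, 0.014 ])), (array([507.1, 321.2]), np.int32(16), array([0.852 , 0.7546, 0.014 ]))]
```

>>> {"method": "drive_tool", "body": {"steps": [0.0013,-0.002,0.01,0,0,-0.3,-0.7,0,0,0.007,0,0,0,-0.7,0,0,0,0,0,0,-0.7,0,0,0,0,0,0,-0.4,0,0,0,0,0,0,0,0,0,0,0,0,0,0.2,0,0,0,0,0,0,0.2,0,0,0,0,0,0,0.2]}}

```text
clock: 20.65
eef_pos: [0.4131, 0.3607, 0.0734]
tool_rot: [0.663, 0.748, 0.0, 0.0]
ft_force: [0.1, 0.5, 2.6]
grip_width: 0.0554
```

>>> {"method": "drive_tool", "body": {"steps": [0,0,0,0,0,0,0.2,0,0,0,0,0,0,0.2]}}

```text
clock: 20.82
eef_pos: [0.4131, 0.3607, 0.0734]
tool_rot: [0.663, 0.748, 0.0, 0.0]
ft_force: [-0.1, -0.7, 3.7]
grip_width: 0.0551
```

>>> {"method": "drive_tool", "body": {"steps": [0,0,-0.01,0,0,0,0.2,0,0,-0.03,0,0,0,0.2,0,0,-0.04,0,0,0,0.2,0,0,-0.04,0,0,0,0.2,0,0,-0.04,0,0,0,0.2,0,0,0,0,0,0,0.2,0,0,0,0,0,0,0.2]}}

```text
clock: 21.4
eef_pos: [0.4142, 0.3615, 0.2365]
tool_rot: [0.664, 0.748, 0.004, 0.0]
ft_force: [0.2, 0.2, -1.1]
grip_width: 0.0554
```

Run:
```python
from h import *
delta([.549,.0767,.225],96.8)
```

```text
clk 21.4 pos [0.4142 0.3615 0.2365] yaw 96.86 tilt 0.41 F [ 0.2  0.2 -1.1] w 0.0554
tool delta mm [-299.    99.8   10.9] turn z 0.06
```

>>> {"method": "drive_tool", "body": {"steps": [-0.037,0.0125,0,0,0,0,0.2,-0.037,0.0125,0,0,0,0,0.2,-0.037,0.0125,0,0,0,0,0.2,-0.037,0.0125,0,0,0,0,0.2,-0.037,0.0125,0,0,0,0,0.2,-0.037,0.0125,0,0,0,0,0.2,-0.037,0.0125,0,0,0,0,0.2,-0.02,0.0085,0,0,0,0,0.2]}}

```text
clock: 22.07
eef_pos: [0.5414, 0.091, 0.2308]
tool_rot: [0.665, 0.747, -0.002, -0.001]
ft_force: [0.2, 0.2, -0.7]
grip_width: 0.0553
```

>>> {"method": "drive_tool", "body": {"steps": [0,0,0,0,0,0,0.2,0,0,0,0,0,0,0.2]}}

```text
clock: 22.23
eef_pos: [0.5409, 0.0935, 0.2309]
tool_rot: [0.665, 0.747, -0.002, -0.001]
ft_force: [1.6, 0.7, -0.7]
grip_width: 0.0549
```

Run:
```python
from h import *
delta([.549,.0767,.225],96.8)
```

```text
clk 22.23 pos [0.5409 0.0935 0.2309] yaw 96.68 tilt 0.24 F [ 1.6  0.7 -0.7] w 0.0549
tool delta mm [-17.6   6.1   5.9] turn z -0.12
```

>>> {"method": "drive_tool", "body": {"steps": [-0.012,0.006,0,0,0,-0.1,0.2,-0.0056,0,0,0,0,0,0.2,0,0,0.01,0,0,0,0.2,0,0,0.01,0,0,0,0.2,0,0,0.005,0,0,0,0.2,0,0,0,0,0,0,0.2,0,0,0,0,0,0,0.2]}}

```text
clock: 22.82
eef_pos: [0.5489, 0.0787, 0.2071]
tool_rot: [0.663, 0.749, -0.001, -0.001]
ft_force: [-0.4, 0.1, -0.9]
grip_width: 0.0554
```

Run:
```python
from h import *
delta([.549,.0767,.148],96.8)
```

```text
clk 22.82 pos [0.5489 0.0787 0.2071] yaw 97.01 tilt 0.12 F [-0.4  0.1 -0.9] w 0.0554
tool delta mm [-2.  -0.  59.1] turn z 0.21
```

>>> {"method": "drive_tool", "body": {"steps": [-0.0018,0,0.003,0,0,0.2,0.2,0,0,0.003,0,0,0,0.2,0,0,0,0,0,0,0.2]}}

```text
clock: 23.07
eef_pos: [0.5497, 0.0764, 0.2016]
tool_rot: [0.664, 0.748, -0.0, -0.0]
ft_force: [0.4, -0.0, -0.9]
grip_width: 0.0558
```

Run:
```python
from h import *
delta([.549,.0767,.148],96.8)
```

```text
clk 23.07 pos [0.5497 0.0764 0.2016] yaw 96.76 tilt 0.02 F [ 0.4 -0.  -0.9] w 0.0558
tool delta mm [ 0.4 -0.6 53.6] turn z -0.04
```

>>> {"method": "drive_tool", "body": {"steps": [0.0003,-0.0003,0.004,0,0,0,0.2,0,0,0.004,0,0,0,0.2,0,0,0.004,0,0,0,0.2,0,0,0.004,0,0,0,0.2,0,0,0.004,0,0,0,0.2,0,0,0.004,0,0,0,0.2,0,0,0,0,0,0,0.2]}}

```text
clock: 23.65
eef_pos: [0.5488, 0.0765, 0.177]
tool_rot: [0.664, 0.748, -0.001, -0.001]
ft_force: [-1.4, -0.3, -1.0]
grip_width: 0.0554
```

>>> {"method": "drive_tool", "body": {"steps": [0,0,0.004,0,0,0,0.2,0,0,0.004,0,0,0,0.2,0,0,0.004,0,0,0,0.2,0,0,0,0,0,0,0.2]}}

```text
clock: 23.98
eef_pos: [0.5497, 0.077, 0.1657]
tool_rot: [0.664, 0.748, 0.001, -0.0]
ft_force: [0.2, 1.3, 0.1]
grip_width: 0.0552
```

>>> {"method": "drive_tool", "body": {"steps": [0,0,0.003,0,0,0,0.2,0,0,0.003,0,0,0,0.2,0,0,0.003,0,0,0,0.2,0,0,0,0,0,0,0.2]}}

```text
clock: 24.32
eef_pos: [0.5498, 0.077, 0.1571]
tool_rot: [0.664, 0.748, 0.001, 0.0]
ft_force: [-0.4, 2.2, 1.8]
grip_width: 0.0555
```

>>> {"method": "drive_tool", "body": {"steps": [0,0,0.003,0,0,0,0.2,0,0,0.003,0,0,0,0.2,0,0,0.003,0,0,0,0.2,0,0,0,0,0,0,0.2,0,0,0,0,0,0,0.2]}}

```text
clock: 24.73
eef_pos: [0.5498, 0.077, 0.1481]
tool_rot: [0.664, 0.748, 0.0, -0.0]
ft_force: [-0.9, 2.5, 0.9]
grip_width: 0.0556
```

Run:
```python
from h import *
delta([.549,.0767,.1465],96.8)
im,d=snap('scene','s10.png');W=cloud('scene',d)
for c,a,m in blobs(orange(im)): print(c.round(1),a,np.nanmedian(W[m],0).round(4))
```

```text
clk 24.73 pos [0.5498 0.077  0.1481] yaw 96.77 tilt 0.06 F [-0.9  2.5  0.9] w 0.0556
tool delta mm [-0.2 -0.8  1.6] turn z -0.03
[277.9 197.9] 36 [0.5444 0.0699 0.09  ]
[506.3 300.1] 256 [0.8111 0.7348 0.0657]
```

>>> {"method": "drive_tool", "body": {"steps": [0,0,0.001,0,0,0,0.2,0,0,0.001,0,0,0,0.2,0,0,0,0,0,0,0.2,0,0,0,0,0,0,0.2]}}

```text
clock: 25.12
eef_pos: [0.5498, 0.077, 0.1462]
tool_rot: [0.664, 0.748, 0.001, 0.0]
ft_force: [-0.9, 4.2, 4.3]
grip_width: 0.0555
```

>>> {"method": "drive_tool", "body": {"steps": [0,0,0,0,0,0,-0.6,0,0,0,0,0,0,-0.8,0,0,0,0,0,0,-0.8,0,0,0,0,0,0,-0.8,0,0,-0.02,0,0,0,-0.8,0,0,-0.03,0,0,0,-0.8,0,0,-0.04,0,0,0,-0.8,0,0,-0.04,0,0,0,-0.8]}}

```text
clock: 25.78
eef_pos: [0.5486, 0.0761, 0.2761]
tool_rot: [0.664, 0.747, -0.002, -0.001]
ft_force: [0.9, 0.3, -0.3]
grip_width: 0.0766
```

>>> {"method": "drive_tool", "body": {"steps": [-0.035,0.0,-0.04,0,0,0,0,-0.035,0,-0.04,0,0,0,1,-0.035,0,-0.02,0,0,0,1,0,0,0,0,0,0,1,0,0,0,0,0,0,1]}}

```text
clock: 26.2
eef_pos: [0.5607, -0.0146, 0.36]
tool_rot: [0.666, 0.746, 0.001, 0.001]
ft_force: [0.5, -0.2, -0.7]
grip_width: 0.0158
```

Run:
```python
from h import *
im,d=snap('top','t11.png'); np.savez('t11.npz',im=im,d=d); W=cloud('top',d)
for c,a,m in blobs(orange(im)): print(c.round(1),a,np.nanmedian(W[m],0).round(4))
im,d=snap('scene','s11.png'); W=cloud('scene',d)
for c,a,m in blobs(orange(im)): print(c.round(1),a,np.nanmedian(W[m],0).round(4))
f=lambda im,a,b,c,d,k:cv2.resize(cv2.convertScaleAbs(im[a:b,c:d,::-1],alpha=1.7),None,fx=k,fy=k,interpolation=cv2.INTER_CUBIC)
cv2.imwrite('pics/s11z.png',f(im,150,250,240,320,5.5))
delta([.7,.1,.3],96.8)
```

```text
[234.1 195.6] 73 [0.5505 0.0778 0.0925]
[278.5 198.7] 81 [0.5498 0.0744 0.094 ]
[506.3 300.1] 260 [0.8104 0.7359 0.0654]
clk 26.3 pos [ 0.5597 -0.0126  0.3576] yaw 96.73 tilt 0.12 F [ 0.8  0.6 -0.6] w 0.0013
tool delta mm [ 95.4 152.7  57.3] turn z -0.07
```

View pics/t11.png

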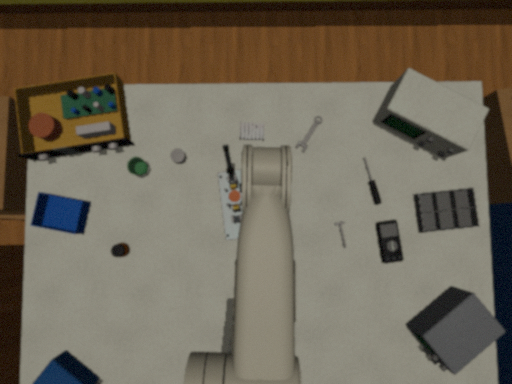

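View pics/s11.png

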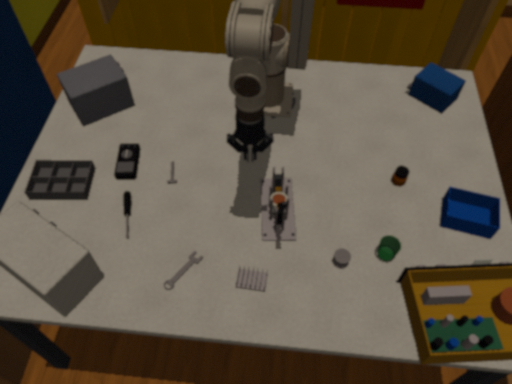

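>>> {"method": "drive_tool", "body": {"steps": [0.018,0.033,-0.004,0,0,0,1,0.018,0.033,0,0,0,0,1,0.018,0.033,0,0,0,0,1,0.018,0.033,0,0,0,0,1,0.018,0.033,0,0,0,0,1,0,0,0,0,0,0,1,0,0,0,0,0,0,1]}}

```text
clock: 26.88
eef_pos: [0.7127, 0.0979, 0.3549]
tool_rot: [0.663, 0.749, -0.004, -0.003]
ft_force: [-0.5, -0.4, -0.7]
grip_width: 0.0001
```

```bash
cat >> h.py <<'E'
O=np.array([.549,.0769,0]);A=np.radians(6.8);U=np.array([np.cos(A),np.sin(A),0]);V=np.array([-np.sin(A),np.cos(A),0])
def jig(x,y,z): return O+x*U+y*V+[0,0,z]
def tojig(p): p=np.array(p)-O; return np.round([p@U,p@V,p[2]],4)
E
python3 - <<'E'
from h import *
delta(jig(.165,0,.335),96.8); print(tojig(bot.get_obs()['eef_pos']),bot.get_obs()['joint_pos'].__class__)
print(np.round(bot.get_obs()['joint_pos'],3))
E
```

```text
clk 26.88 pos [0.7127 0.0979 0.3549] yaw 97.0 tilt 0.58 F [-0.5 -0.4 -0.7] w 0.0001
tool delta mm [-1.5  0.2 19.9] turn z 0.2
[0.165  0.0015 0.3549] <class 'numpy.ndarray'>
[0.137 0.766 0.98  1.795 0.    0.014]
```

>>> {"method": "drive_tool", "body": {"steps": [-0.001,0,0.012,0,0,0.2,1,0,0,0.013,0,0,0,1,0,0,0.008,0,0,0,1,0,0,0,0,0,0,1]}}

```text
clock: 27.22
eef_pos: [0.7092, 0.0936, 0.328]
tool_rot: [0.665, 0.747, -0.002, -0.002]
ft_force: [-1.2, -0.2, -0.2]
grip_width: -0.0002
```

Run:
```python
from h import *
delta(jig(.165,0,.32),96.8)
im,d=snap('scene','s12.png');t,_=snap('top','t12.png')
f=lambda im,a,b,c,d,k:cv2.resize(cv2.convertScaleAbs(im[a:b,c:d,::-1],alpha=1.7),None,fx=k,fy=k,interpolation=cv2.INTER_CUBIC)
cv2.imwrite('pics/s12z.png',f(im,130,290,220,340,4.5))
```

```text
clk 27.22 pos [0.7092 0.0936 0.328 ] yaw 96.58 tilt 0.3 F [-1.2 -0.2 -0.2] w -0.0002
tool delta mm [2.4 4.  8. ] turn z -0.22
```

View pics/s12z.png

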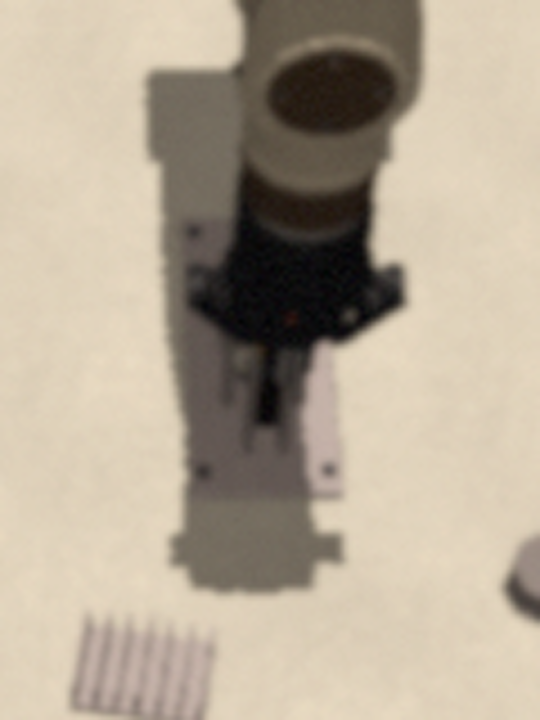

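>>> {"method": "drive_tool", "body": {"steps": [0.0024,0,0,0,0,-0.2,1,0,-0.008,0,0,0,0,1,0,-0.008,0,0,0,0,1,0,-0.008,0,0,0,0,1,0,-0.008,0,0,0,0,1,0,0,0,0,0,0,1]}}

```text
clock: 27.82
eef_pos: [0.6785, 0.0923, 0.3323]
tool_rot: [0.664, 0.748, 0.001, 0.001]
ft_force: [0.6, -0.3, -1.2]
grip_width: 0.0001
```

```bash
cat >> h.py <<'E'
def jd(x,y,z,yaw=96.8):
    delta(jig(x,y,z),yaw); print('tcp in jig',tojig(bot.get_obs()['eef_pos']))
E
python3 - <<'E'
from h import *
jd(.077,0,.33)
t,d=snap('top','t13.png')
im,_=snap('scene','s13.png')
f=lambda im,a,b,c,d,k:cv2.resize(cv2.convertScaleAbs(im[a:b,c:d,::-1],alpha=1.7),None,fx=k,fy=k,interpolation=cv2.INTER_CUBIC)
cv2.imwrite('pics/s13z.png',f(im,130,290,220,340,4.5))
E
```

```text
clk 27.82 pos [0.6785 0.0923 0.3323] yaw 96.77 tilt 0.16 F [ 0.6 -0.3 -1.2] w 0.0001
tool delta mm [  0.  -53.5   2.2] turn z -0.03
tcp in jig [ 1.304e-01 -1.000e-04  3.323e-01]
```

View pics/s13z.png

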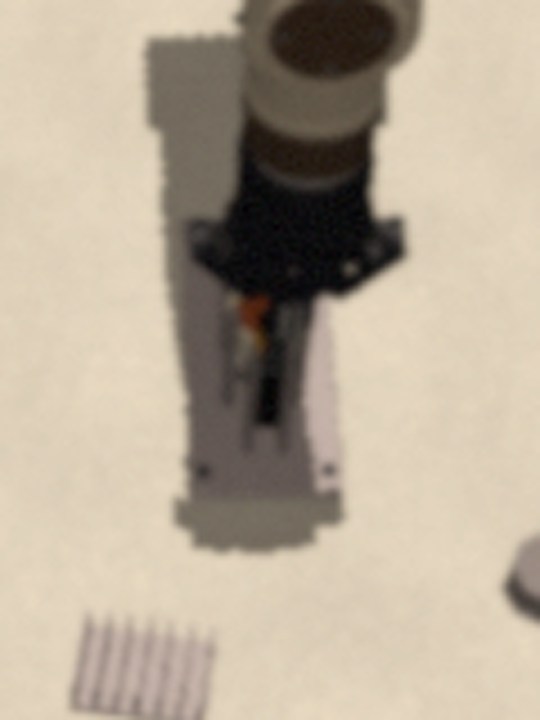

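>>> {"method": "drive_tool", "body": {"steps": [0,-0.01,0,0,0,0,1,0,-0.01,0,0,0,0,1,0,-0.01,0,0,0,0,1,0,-0.01,0,0,0,0,1,0,-0.01,0,0,0,0,1,0,0,0,0,0,0,1]}}

```text
clock: 28.42
eef_pos: [0.629, 0.0863, 0.3308]
tool_rot: [0.664, 0.748, 0.0, 0.0]
ft_force: [1.4, -0.1, -0.0]
grip_width: -0.0001
```

Run:
```python
from h import *
jd(.077,0,.33)
t,d=snap('top','t14.png')
im,_=snap('scene','s14.png')
f=lambda im,a,b,c,d,k:cv2.resize(cv2.convertScaleAbs(im[a:b,c:d,::-1],alpha=1.7),None,fx=k,fy=k,interpolation=cv2.INTER_CUBIC)
cv2.imwrite('pics/s14z.png',f(im,130,260,220,340,5))
```

```text
clk 28.42 pos [0.629  0.0863 0.3308] yaw 96.76 tilt 0.02 F [ 1.4 -0.1 -0. ] w -0.0001
tool delta mm [ 0.1 -3.6  0.8] turn z -0.04
tcp in jig [ 8.060e-02 -1.000e-04  3.308e-01]
```

View pics/s14z.png

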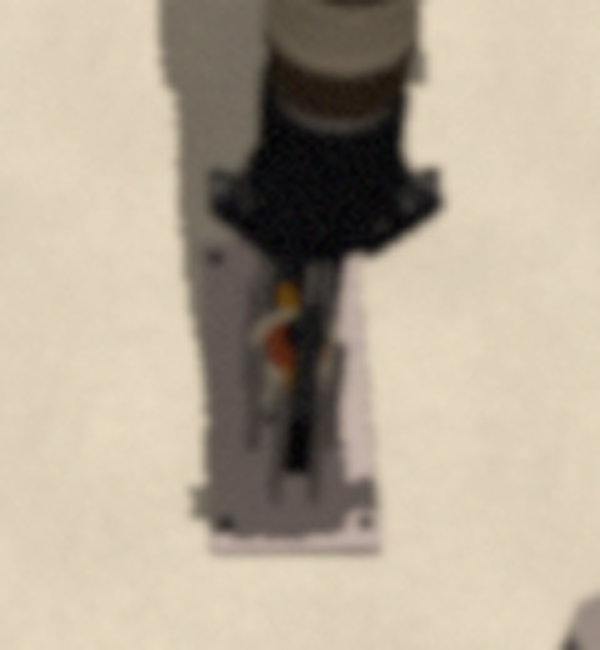

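>>> {"method": "drive_tool", "body": {"steps": [0,-0.014,-0.001,0,0,0,1,0,-0.014,-0.001,0,0,0,1,0,-0.014,0,0,0,0,1,0,-0.013,0.003,0,0,0,1,0,-0.013,0.003,0,0,0,1,0,-0.013,0.004,0,0,0,1,0,0,0,0,0,0,1]}}

```text
clock: 29.1
eef_pos: [0.5481, 0.0767, 0.3214]
tool_rot: [0.664, 0.748, -0.001, -0.001]
ft_force: [-0.1, 0.1, -0.3]
grip_width: -0.0002
```

Run:
```python
from h import *
jd(-.037,0,.303)
im,_=snap('scene','s15.png')
f=lambda im,a,b,c,d,k:cv2.resize(cv2.convertScaleAbs(im[a:b,c:d,::-1],alpha=1.7),None,fx=k,fy=k,interpolation=cv2.INTER_CUBIC)
cv2.imwrite('pics/s15z.png',f(im,130,260,220,340,5))
```

```text
clk 29.1 pos [0.5481 0.0767 0.3214] yaw 96.76 tilt 0.13 F [-0.1  0.1 -0.3] w -0.0002
tool delta mm [  0.1 -36.   18.5] turn z -0.04
tcp in jig [-1.000e-03 -1.000e-04  3.214e-01]
```

View pics/s15z.png

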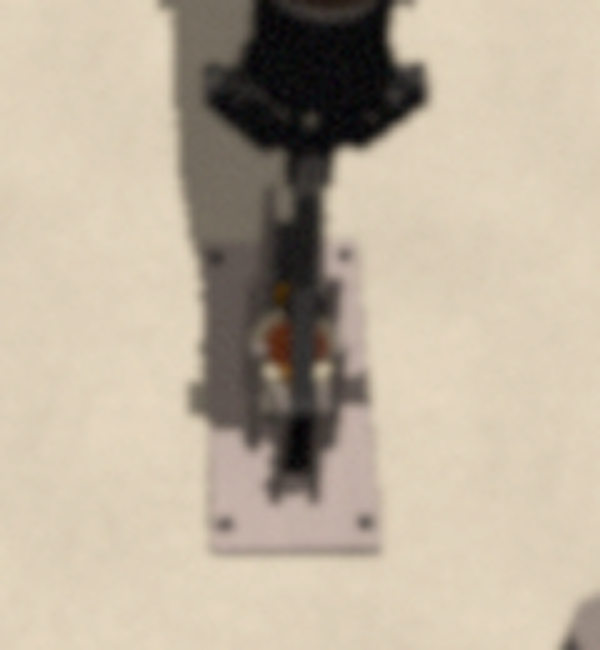

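Bar is following, leaning toward the catch. Continue the arc.

>>> {"method": "drive_tool", "body": {"steps": [0,-0.018,0.009,0,0,0,1,0,-0.018,0.01,0,0,0,1,0,-0.012,0.009,0,0,0,1,0,-0.012,0.01,0,0,0,1,0,-0.01,0.01,0,0,0,1,0,0,0,0,0,0,1]}}

```text
clock: 29.65
eef_pos: [0.4787, 0.0684, 0.2724]
tool_rot: [0.664, 0.748, -0.001, -0.001]
ft_force: [-0.4, -0.9, 0.9]
grip_width: 0.0004
```

Run:
```python
from h import *
jd(-.096,0,.2365)
im,_=snap('scene','s16.png')
f=lambda im,a,b,c,d,k:cv2.resize(cv2.convertScaleAbs(im[a:b,c:d,::-1],alpha=1.7),None,fx=k,fy=k,interpolation=cv2.INTER_CUBIC)
cv2.imwrite('pics/s16z.png',f(im,130,260,220,340,5))
```

```text
clk 29.65 pos [0.4787 0.0684 0.2724] yaw 96.76 tilt 0.22 F [-0.4 -0.9  0.9] w 0.0004
tool delta mm [  0.1 -25.1  36. ] turn z -0.04
tcp in jig [-7.080e-02 -1.000e-04  2.724e-01]
```

View pics/s16z.png

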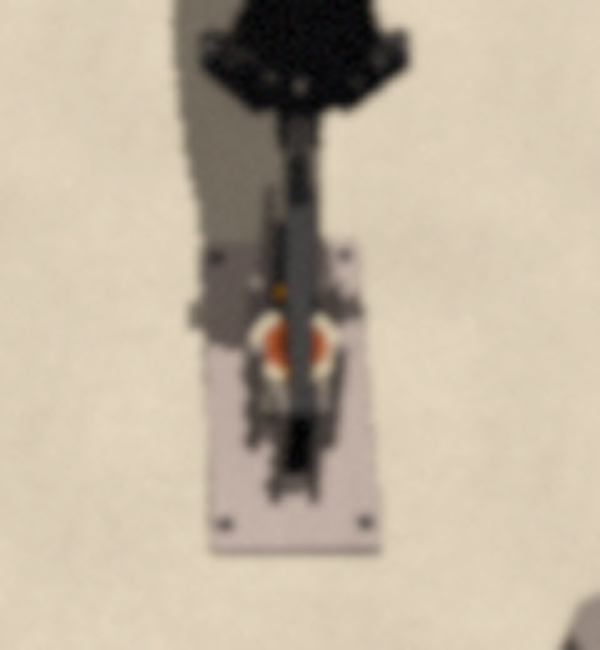

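>>> {"method": "drive_tool", "body": {"steps": [0,-0.01,0.011,0,0,0,1,0,-0.009,0.012,0,0,0,1,0,-0.006,0.013,0,0,0,1,0,-0.003,0.01,0,0,0,1,0,-0.003,0.01,0,0,0,1,0,0,0.01,0,0,0,1,0,0,0,0,0,0,1]}}

```text
clock: 30.28
eef_pos: [0.4499, 0.065, 0.207]
tool_rot: [0.664, 0.748, -0.0, -0.0]
ft_force: [-0.1, 0.6, 0.3]
grip_width: -0.0002
```

Run:
```python
from h import *
jd(-.104,0,.191)
```

```text
clk 30.28 pos [0.4499 0.065  0.207 ] yaw 96.76 tilt 0.07 F [-0.1  0.6  0.3] w -0.0002
tool delta mm [ 0.1 -4.2 16. ] turn z -0.04
tcp in jig [-9.98e-02 -1.00e-04  2.07e-01]
```

>>> {"method": "drive_tool", "body": {"steps": [0,-0.005,0.004,0,0,0,1,0,0,0.004,0,0,0,1,0,0,0.004,0,0,0,1,0,0,0.003,0,0,0,1,0,0,0,0,0,0,1]}}

```text
clock: 30.7
eef_pos: [0.444, 0.0643, 0.1925]
tool_rot: [0.664, 0.748, -0.0, -0.0]
ft_force: [-0.4, -0.3, 0.6]
grip_width: 0.0001
```

Run:
```python
from h import *
jd(-.105,0,.191)
t,d=snap('top','t17.png');W=cloud('top',d)
f=lambda im,a,b,c,d,k:cv2.resize(cv2.convertScaleAbs(im[a:b,c:d,::-1],alpha=1.7),None,fx=k,fy=k,interpolation=cv2.INTER_CUBIC)
im,d=snap('scene','s17.png');cv2.imwrite('pics/s17z.png',f(im,130,260,220,340,5))
for x in(.05,.02,0,-.02,-.04,-.06):
    u,v=proj('scene',jig(x,0,.118)-[0,.003,0]); print(x,cloud('scene',d)[int(round(v)),int(round(u))].round(4))
```

```text
clk 30.7 pos [0.444  0.0643 0.1925] yaw 96.76 tilt 0.03 F [-0.4 -0.3  0.6] w 0.0001
tool delta mm [0.1 0.7 1.5] turn z -0.04
tcp in jig [-1.057e-01 -1.000e-04  1.925e-01]
0.05 [0.6008 0.0786 0.1204]
0.02 [0.5733 0.0765 0.1237]
0 [0.5484 0.0751 0.1153]
-0.02 [0.5294 0.0703 0.1208]
-0.04 [0.5117 0.069  0.1234]
-0.06 [0.4892 0.0675 0.1201]
```

View pics/s17z.png

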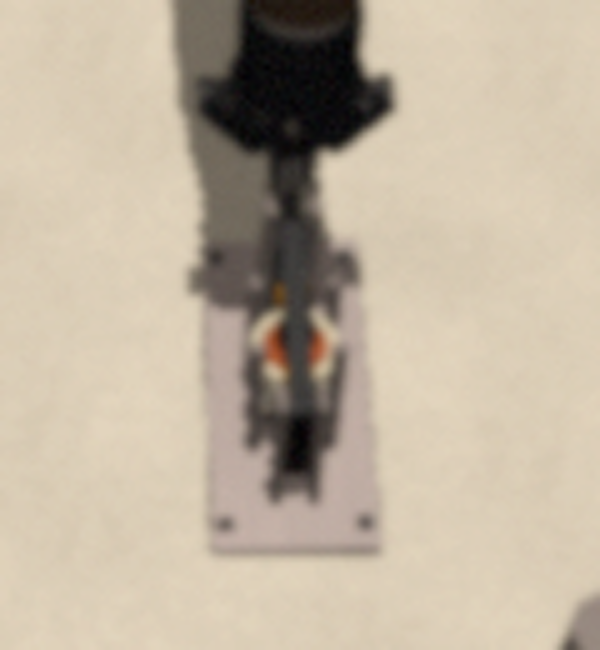

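Push the last few mm until force rises against the stop.

>>> {"method": "drive_tool", "body": {"steps": [0,0,0.001,0,0,0,1,0,0,0.001,0,0,0,1,0,0,0,0,0,0,1,0,0,0,0,0,0,1]}}

```text
clock: 31.13
eef_pos: [0.4441, 0.0643, 0.1909]
tool_rot: [0.664, 0.748, 0.0, 0.0]
ft_force: [-0.3, -0.5, 0.2]
grip_width: 0.0
```

>>> {"method": "drive_tool", "body": {"steps": [0,0,0.001,0,0,0,1,0,0,0.001,0,0,0,1,0,0,0,0,0,0,1,0,0,0,0,0,0,1]}}

```text
clock: 31.47
eef_pos: [0.4441, 0.0643, 0.1904]
tool_rot: [0.664, 0.748, 0.0, 0.0]
ft_force: [-4.1, 0.1, 11.8]
grip_width: -0.0001
```

>>> {"method": "drive_tool", "body": {"steps": [0,0,-0.01,0,0,0,1,0,0,-0.03,0,0,0,1,-0.02,-0.01,-0.04,0,0,0,1,-0.04,-0.01,-0.04,0,0,0,1,-0.04,0,0,0,0,0,0,-0.041,0,0,0,0,0,-1,-0.041,0,0,0,0,0,-1]}}

```text
clock: 32.05
eef_pos: [0.4479, -0.1071, 0.2954]
tool_rot: [0.664, 0.748, 0.001, 0.001]
ft_force: [0.3, 0.0, -0.2]
grip_width: 0.0358
```

Run:
```python
from h import *
jd(-.105,0,.191)
t,d=snap('top','t18.png'); np.savez('t18.npz',im=t,d=d)
im,d2=snap('scene','s18.png'); np.savez('s18.npz',im=im,d=d2)
f=lambda im,a,b,c,d,k:cv2.resize(cv2.convertScaleAbs(im[a:b,c:d,::-1],alpha=1.7),None,fx=k,fy=k,interpolation=cv2.INTER_CUBIC)
a=f(t,150,260,215,365,5); cv2.imwrite('pics/t18z.png',a)
cv2.imwrite('pics/s18z.png',f(im,140,260,140,300,5))
```

```text
clk 32.05 pos [ 0.4479 -0.1071  0.2954] yaw 96.84 tilt 0.16 F [ 0.3  0.  -0.2] w 0.0358
tool delta mm [170.8  17.  104.3] turn z 0.04
tcp in jig [-0.1221 -0.1707  0.2954]
```

View pics/t18z.png

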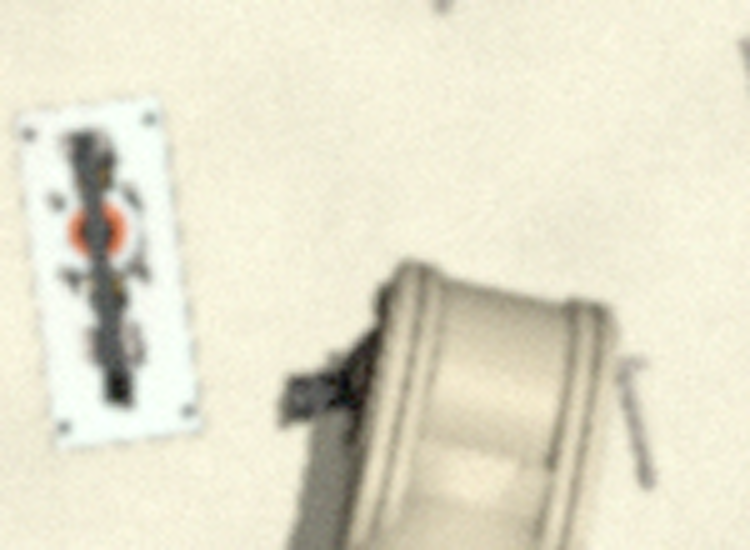

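View pics/s18z.png

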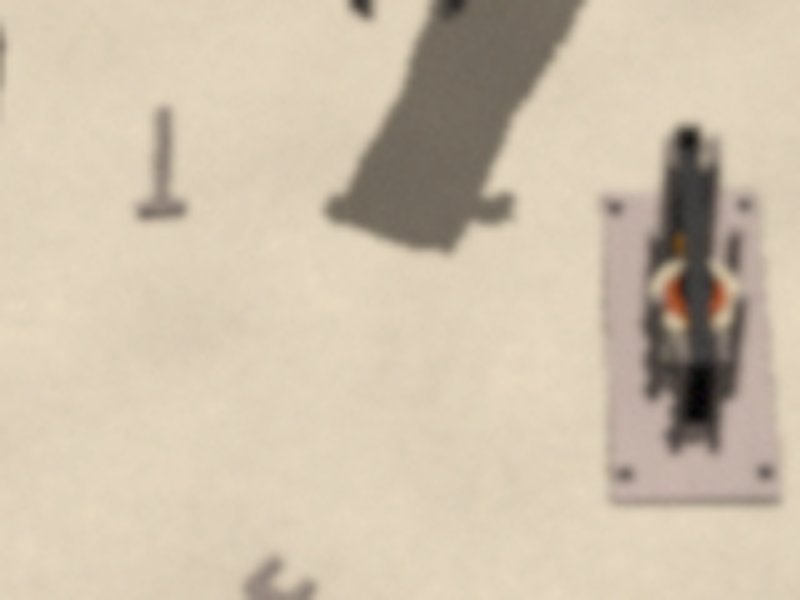

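Run:
```python
from h import *
def pin(n,im,roi):
    g=im.astype(np.float32).mean(-1); a,b,c,d=roi; s=g[a:b,c:d]; bg=cv2.medianBlur(s.astype(np.uint8),0 or 25).astype(np.float32)
    w=np.clip(bg-s-9,0,None); k,l,st,ce=cv2.connectedComponentsWithStats((w>0).astype(np.uint8)); i=1+np.argmax(st[1:,4]); w[l!=i]=0
    vs,us=np.nonzero(w); P=np.array([ray(n,u+c,v+a,.006 if 1 else 0)[:2] for u,v in zip(us,vs)]); ww=w[vs,us]
    if n=='scene': P[:,1]+=.003
    # head = end with wider spread; axis from shank
    m=np.average(P,axis=0,weights=ww); C=np.cov(P.T,aweights=ww); e=np.linalg.eigh(C)[1][:,1]
    for _ in range(4):
        t=(P-m)@e; o=(P-m)@[-e[1],e[0]]
        lo,hi=t.min(),t.max()
        if o[t>hi-.018].std()>o[t<lo+.018].std(): e=-e; continue
        sh=(t>lo+.025)
        l=cv2.fitLine(P[sh].astype(np.float32),cv2.DIST_HUBER,0,.001,.001).ravel(); e2=l[:2]*np.sign(l[:2]@e); e=e2; m=l[2:]
    t=(P-m)@e; o=(P-m)@[-e[1],e[0]]
    hd=t<t.min()+.014
    print(n,len(P),'ang',np.degrees(np.arctan2(e[1],e[0])).round(1),'head(line)',(m+e*(t.min()+.005)).round(4),'headcent',np.average(P[hd],axis=0,weights=ww[hd]).round(4),'tip',(m+e*t.max()).round(4),'len',np.ptp(t).round(4),'headw',np.ptp(o[hd]).round(4))
pin('top',np.load('top0.npz')['im'],(210,256,325,358))
pin('scene',np.load('scene0.npz')['im'],(152,195,155,190))
pin('scene',np.load('s18.npz')['im'],(152,195,155,190))
```

```text
top 149 ang -168.1 head(line) [ 0.4564 -0.2978] headcent [ 0.454  -0.2987] tip [ 0.3643 -0.3172] len 0.0992 headw 0.038
scene 146 ang -167.9 head(line) [ 0.4615 -0.2973] headcent [ 0.4578 -0.2986] tip [ 0.3635 -0.3182] len 0.1052 headw 0.0349
scene 146 ang -168.3 head(line) [ 0.4619 -0.2975] headcent [ 0.458  -0.2983] tip [ 0.3634 -0.3179] len 0.1055 headw 0.0349
```

>>> {"method": "drive_tool", "body": {"steps": [-0.038,-0.002,0.02,0,0,0,-0.3,-0.038,-0.002,0.03,0,0,0,-0.3,-0.038,-0.002,0.03,0,0,0,-0.3,-0.038,-0.003,0.03,0,0,0,-0.3,-0.038,-0.003,0.03,0,0,0,-0.3,0,0,0,0,0,-5.2,-0.3,0,0,0,0,0,0,-0.3,0,0,0,0,0,0,-0.3]}}

```text
clock: 32.82
eef_pos: [0.4569, -0.2726, 0.1713]
tool_rot: [0.63, 0.776, 0.0, -0.001]
ft_force: [0.7, 0.2, -0.0]
grip_width: 0.0558
```

Run:
```python
from h import *
delta([.4584,-.2977,.076],102)
im,d=snap('scene','s19.png')
f=lambda im,a,b,c,d,k:cv2.resize(cv2.convertScaleAbs(im[a:b,c:d,::-1],alpha=1.7),None,fx=k,fy=k,interpolation=cv2.INTER_CUBIC)
cv2.imwrite('pics/s19z.png',f(im,110,210,120,220,6))
```

```text
clk 32.82 pos [ 0.4569 -0.2726  0.1713] yaw 101.84 tilt 0.09 F [ 0.7  0.2 -0. ] w 0.0558
tool delta mm [-25.   -3.6  95.3] turn z -0.16
```

View pics/s19z.png

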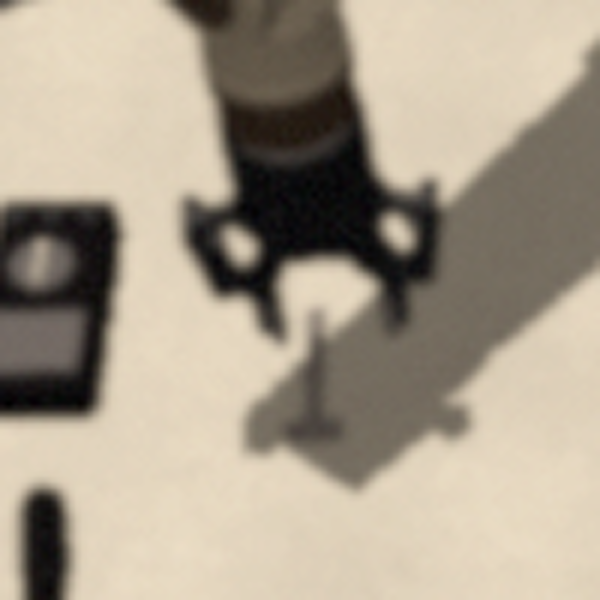

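>>> {"method": "drive_tool", "body": {"steps": [-0.012,-0.0035,0.015,0,0,-0.1,-0.3,-0.012,0,0.02,0,0,0,-0.3,-0.001,0,0.02,0,0,0,-0.3,0,0,0.02,0,0,0,-0.3,0,0,0,0,0,0,-0.3,0,0,0,0,0,0,-0.3]}}

```text
clock: 33.37
eef_pos: [0.4589, -0.297, 0.0972]
tool_rot: [0.629, 0.778, 0.0, -0.0]
ft_force: [-0.2, 0.5, -0.0]
grip_width: 0.0554
```

Run:
```python
from h import *
delta([.4584,-.2977,.076],102)
im,d=snap('scene','s20.png')
f=lambda im,a,b,c,d,k:cv2.resize(cv2.convertScaleAbs(im[a:b,c:d,::-1],alpha=1.7),None,fx=k,fy=k,interpolation=cv2.INTER_CUBIC)
cv2.imwrite('pics/s20z.png',f(im,130,200,140,210,8))
```

```text
clk 33.37 pos [ 0.4589 -0.297   0.0972] yaw 102.11 tilt 0.06 F [-0.2  0.5 -0. ] w 0.0554
tool delta mm [-0.6 -0.6 21.2] turn z 0.11
```

View pics/s20z.png

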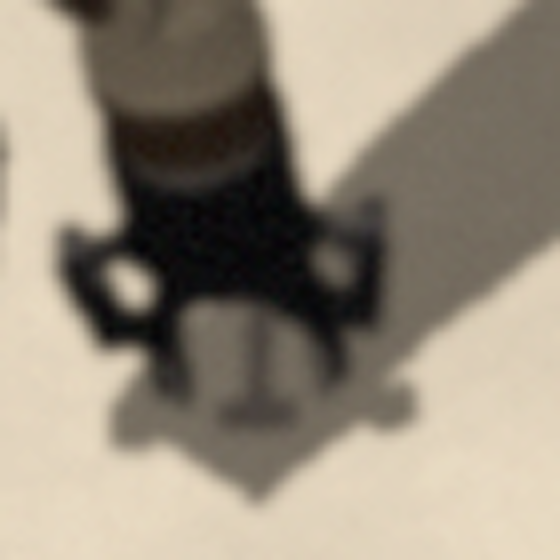

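>>> {"method": "drive_tool", "body": {"steps": [-0.0006,-0.0005,0.01,0,0,0,-0.3,0,0,0.011,0,0,0,-0.3,0,0,0,0,0,0,-0.3,0,0,0,0,0,0,0,0,0,0,0,0,0,0.4,0,0,0,0,0,0,0.6,0,0,0,0,0,0,0.6,0,0,0,0,0,0,0.6]}}

```text
clock: 34.08
eef_pos: [0.4586, -0.2992, 0.0762]
tool_rot: [0.629, 0.777, 0.0, 0.0]
ft_force: [-0.4, 0.5, 3.5]
grip_width: 0.031
```

>>> {"method": "drive_tool", "body": {"steps": [0,0,0,0,0,0,0.6,0,0,0,0,0,0,0.6,0,0,-0.005,0,0,0,0.6,0,0,-0.015,0,0,0,0.6,0,0,-0.03,0,0,0,0.6,0,0,-0.03,0,0,0,0.6,0,0,0,0,0,0,0.6,0,0,0,0,0,0,0.6]}}

```text
clock: 34.75
eef_pos: [0.4597, -0.2999, 0.158]
tool_rot: [0.629, 0.777, 0.0, 0.003]
ft_force: [0.2, 0.1, -1.8]
grip_width: 0.031
```

Run:
```python
from h import *
delta([.4584,-.2977,.076],102)
im,d=snap('scene','s21.png');np.savez('s21.npz',im=im,d=d)
f=lambda im,a,b,c,d,k:cv2.resize(cv2.convertScaleAbs(im[a:b,c:d,::-1],alpha=1.7),None,fx=k,fy=k,interpolation=cv2.INTER_CUBIC)
cv2.imwrite('pics/s21z.png',f(im,120,190,140,210,8))
```

```text
clk 34.75 pos [ 0.4597 -0.2999  0.158 ] yaw 102.06 tilt 0.3 F [ 0.2  0.1 -1.8] w 0.031
tool delta mm [ 2.7 -1.1 81.9] turn z 0.06
```

View pics/s21z.png

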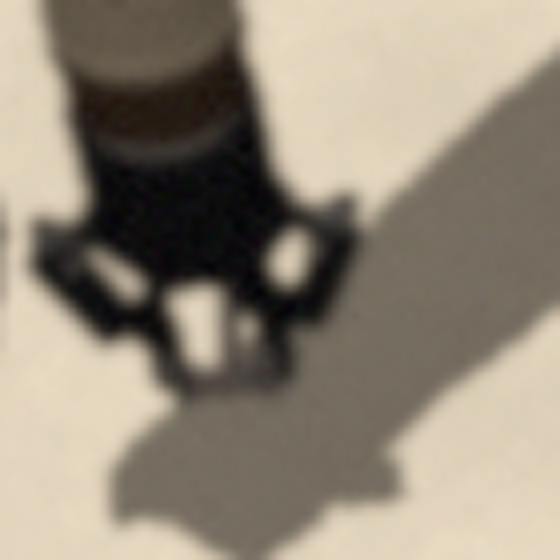

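>>> {"method": "drive_tool", "body": {"steps": [0,0,-0.02,0,0,6.8,0.6,0,0,-0.02,0,0,6.8,0.6,0,0,-0.02,0,0,6.8,0.6,0,0,-0.01,0,0,6.8,0.6,0,0,0,0,0,6.8,0.6,0,0,0,0,0,6.8,0.6,0,0,0,0,0,6.8,0.6,0,0,0,0,0,6.8,0.6]}}

```text
clock: 35.47
eef_pos: [0.4576, -0.2985, 0.2238]
tool_rot: [0.916, 0.401, -0.001, -0.002]
ft_force: [-1.6, 0.4, -0.8]
grip_width: 0.0306
```

>>> {"method": "drive_tool", "body": {"steps": [0,0,0,0,0,6.8,0.6,0,0,0,0,0,6.8,0.6,0,0,0,0,0,6.8,0.6,0,0,0,0,0,6.8,0.6,0,0,0,0,0,6.8,0.6,0,0,0,0,0,6.0,0.6,0,0,0,0,0,0,0.6]}}

```text
clock: 36.05
eef_pos: [0.4576, -0.2985, 0.2237]
tool_rot: [0.998, 0.066, -0.002, -0.001]
ft_force: [0.1, -0.8, 0.0]
grip_width: 0.0307
```

Run:
```python
from h import *
jd(-.075,-.15,.25,6.8)
im,d=snap('scene','s22.png');np.savez('s22.npz',im=im,d=d)
f=lambda im,a,b,c,d,k:cv2.resize(cv2.convertScaleAbs(im[a:b,c:d,::-1],alpha=1.7),None,fx=k,fy=k,interpolation=cv2.INTER_CUBIC)
cv2.imwrite('pics/s22z.png',f(im,90,200,140,260,6))
```

```text
clk 36.05 pos [ 0.4576 -0.2985  0.2237] yaw 7.57 tilt 0.22 F [ 0.1 -0.8  0. ] w 0.0307
tool delta mm [  63.  -211.2  -25.9] turn z 0.77
tcp in jig [-0.1352 -0.3619  0.2237]
```

View pics/s22z.png

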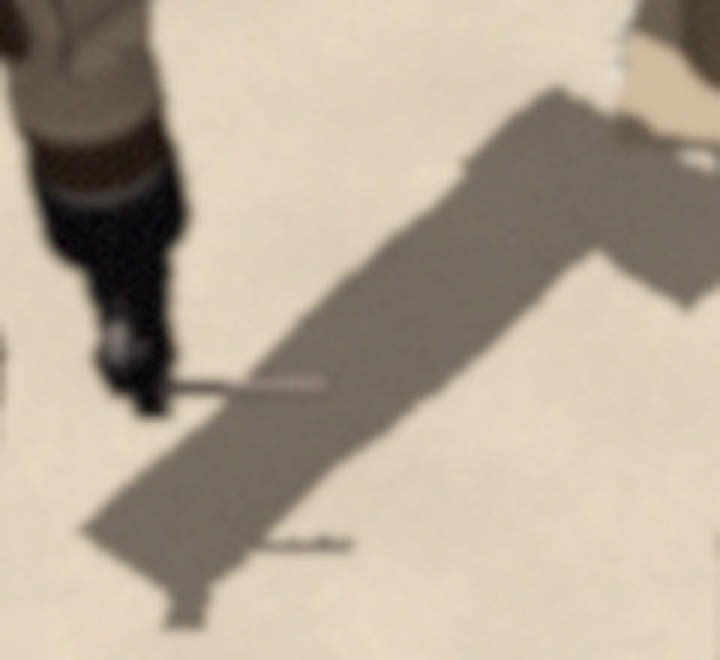

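Run:
```python
from h import *
p=np.array([.4576,-.2985-.003,.1525]);v=np.array([-.132,.991,0])
for s in(.02,.05,.094): print(s,((proj('scene',p+s*v)-[140,90])*6).round(0))
im=np.load('s22.npz')['im'];d=np.load('s22.npz')['d'];W=cloud('scene',d)
for u in range(170,194,3):
    col=W[148:160,u]; k=np.nanargmax(col[:,2]); print(u,148+k,(col[k]+[0,.003,0]).round(4))
```

```text
0.02 [190. 388.]
0.05 [246. 387.]
0.094 [327. 385.]
170 153 [ 0.4539 -0.2834  0.159 ]
173 153 [ 0.4532 -0.2736  0.1594]
176 153 [ 0.4521 -0.264   0.1592]
179 154 [ 0.4564 -0.2531  0.1606]
182 153 [ 0.4522 -0.244   0.1619]
185 153 [ 0.4511 -0.2344  0.1617]
188 154 [ 0.4524 -0.2246  0.1595]
191 154 [ 0.4497 -0.2155  0.1574]
```

>>> {"method": "drive_tool", "body": {"steps": [0.01,-0.035,0,0,0,0.7,0.6,0.01,-0.035,0,0,0,0,0.6,0.01,-0.035,0,0,0,0,0.6,0.01,-0.035,0,0,0,0,0.6,0.011,-0.035,0,0,0,0,0.6,0.011,-0.035,0,0,0,0,0.6,0,0,0,0,0,0,0.6,0,0,0,0,0,0,0.6]}}

```text
clock: 36.77
eef_pos: [0.4939, -0.0811, 0.225]
tool_rot: [0.998, 0.064, -0.001, -0.0]
ft_force: [0.0, -1.3, -0.5]
grip_width: 0.031
```

Run:
```python
from h import *
jd(-.075,-.135,.1995,6.8)
```

```text
clk 36.77 pos [ 0.4939 -0.0811  0.225 ] yaw 7.34 tilt 0.09 F [ 0.  -1.3 -0.5] w 0.031
tool delta mm [ -1.4 -15.3  25.5] turn z 0.54
tcp in jig [-0.0734 -0.1503  0.225 ]
```

>>> {"method": "drive_tool", "body": {"steps": [-0.0015,-0.006,0.01,0,0,0.6,0.6,0,-0.006,0.01,0,0,0,0.6,0,0,0.005,0,0,0,0.6,0,0,0,0,0,0,0.6,0,0,0,0,0,0,0.6]}}

```text
clock: 37.18
eef_pos: [0.4909, -0.0723, 0.2004]
tool_rot: [0.998, 0.055, -0.001, 0.0]
ft_force: [0.7, 1.6, -0.4]
grip_width: 0.0309
```

Run:
```python
from h import *
jd(-.075,-.135,.1995,6.8)
for f0 in('top0.npz','t11.npz'):
    z=np.load(f0);W=cloud('top',z['d']);J=np.stack([(W-O)@U,(W-O)@V,W[...,2]],-1)
    m=(J[...,2]>.136)&(J[...,2]<.152)&(abs(J[...,0]+.075)<.03)&(abs(J[...,1])<.03)
    for s in(1,-1):
        q=J[m&(J[...,1]*s>0)]; print(f0,s,len(q),q.mean(0).round(4) if len(q) else'',q.min(0).round(3) if len(q) else'',q.max(0).round(3) if len(q) else '')
im,d=snap('scene','s23.png')
f=lambda im,a,b,c,d,k:cv2.resize(cv2.convertScaleAbs(im[a:b,c:d,::-1],alpha=1.7),None,fx=k,fy=k,interpolation=cv2.INTER_CUBIC)
cv2.imwrite('pics/s23z.png',f(im,120,220,220,320,6))
for y in(-.036+.0,-.018,.018):
  for z in(.12,.136): print(y,z,((proj('scene',jig(-.075,y,z)-[0,.003,0])-[220,120])*6).round(0))
```

```text
clk 37.18 pos [ 0.4909 -0.0723  0.2004] yaw 6.31 tilt 0.07 F [ 0.7  1.6 -0.4] w 0.0309
tool delta mm [ 0.3 -6.3  0.9] turn z -0.49
tcp in jig [-0.0754 -0.1413  0.2004]
top0.npz 1 15 [-0.0742  0.0155  0.1428] [-0.084  0.012  0.138] [-0.064  0.018  0.149]
top0.npz -1 16 [-0.073  -0.0136  0.1437] [-0.084 -0.017  0.136] [-0.064 -0.01   0.148]
t11.npz 1 14 [-0.075   0.0154  0.1445] [-0.084  0.012  0.137] [-0.064  0.018  0.149]
t11.npz -1 9 [-0.0698 -0.0126  0.1443] [-0.08  -0.017  0.137] [-0.064 -0.01   0.15 ]
-0.036 0.12 [278. 327.]
-0.036 0.136 [279. 308.]
-0.018 0.12 [312. 327.]
-0.018 0.136 [313. 308.]
0.018 0.12 [379. 326.]
0.018 0.136 [380. 307.]
```

View pics/s23z.png

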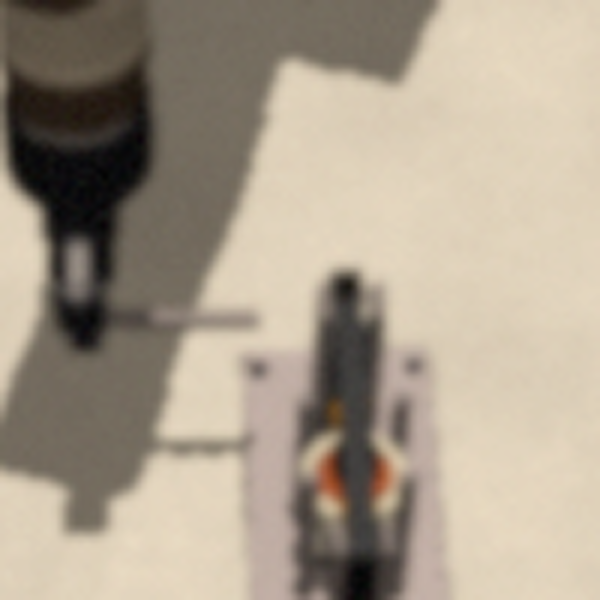

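>>> {"method": "drive_tool", "body": {"steps": [0.001,-0.008,0.0005,0,0,-0.4,0.6,0,-0.008,0,0,0,0,0.6,0,-0.007,0,0,0,0,0.6,0,-0.006,0,0,0,0,0.6,0,-0.006,0,0,0,0,0.6,0,0,0,0,0,0,0.6]}}

```text
clock: 37.73
eef_pos: [0.4879, -0.035, 0.2004]
tool_rot: [0.998, 0.06, 0.0, -0.0]
ft_force: [-0.2, 0.6, -0.9]
grip_width: 0.0307
```

Run:
```python
from h import *
jd(-.0745,-.027,.1995,6.8)
im,d=snap('scene','s24.png')
f=lambda im,a,b,c,d,k:cv2.resize(cv2.convertScaleAbs(im[a:b,c:d,::-1],alpha=1.7),None,fx=k,fy=k,interpolation=cv2.INTER_CUBIC)
cv2.imwrite('pics/s24z.png',f(im,120,220,220,320,6))
```

```text
clk 37.73 pos [ 0.4879 -0.035   0.2004] yaw 6.87 tilt 0.02 F [-0.2  0.6 -0.9] w 0.0307
tool delta mm [ -0.5 -76.9   0.9] turn z 0.07
tcp in jig [-0.0739 -0.1039  0.2004]
```

View pics/s24z.png

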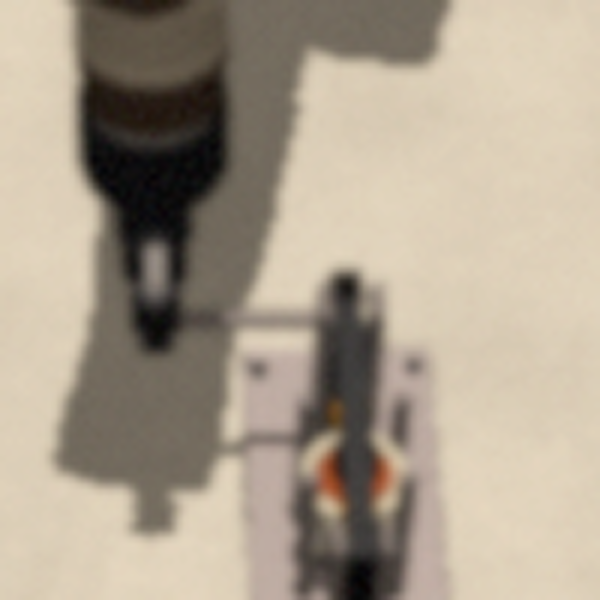

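>>> {"method": "drive_tool", "body": {"steps": [-0.0005,-0.008,0.0005,0,0,0,0.6,0,-0.008,0,0,0,0,0.6,0,-0.008,0,0,0,0,0.6,0,-0.008,0,0,0,0,0.6,0,-0.008,0,0,0,0,0.6,0,0,0,0,0,0,0.6]}}

```text
clock: 38.28
eef_pos: [0.4826, 0.0048, 0.1997]
tool_rot: [0.998, 0.06, -0.0, -0.0]
ft_force: [0.7, 0.8, -0.3]
grip_width: 0.0308
```

Run:
```python
from h import *
jd(-.0745,-.027,.1995,6.8)
```

```text
clk 38.28 pos [0.4826 0.0048 0.1997] yaw 6.87 tilt 0.04 F [ 0.7  0.8 -0.3] w 0.0308
tool delta mm [ -0.  -36.7   0.2] turn z 0.07
tcp in jig [-0.0744 -0.0637  0.1997]
```

Through both holes (tip at about y=+0.030) without contact. Continue.

>>> {"method": "drive_tool", "body": {"steps": [0,-0.008,0,0,0,0,0.6,0,-0.008,0,0,0,0,0.6,0,-0.008,0,0,0,0,0.6,0,-0.006,0,0,0,0,0.6,0,-0.003,0,0,0,0,0.6,0,0,0,0,0,0,0.6]}}

```text
clock: 38.78
eef_pos: [0.479, 0.0368, 0.1998]
tool_rot: [0.998, 0.06, 0.0, -0.0]
ft_force: [-0.9, -0.2, -0.6]
grip_width: 0.0306
```

>>> {"method": "drive_tool", "body": {"steps": [0,-0.002,0,0,0,0,0.6,0,-0.001,0,0,0,0,0.6,0,0,0,0,0,0,0.6]}}

```text
clock: 39.03
eef_pos: [0.4787, 0.039, 0.1997]
tool_rot: [0.998, 0.059, -0.0, 0.0]
ft_force: [0.1, -0.4, -1.4]
grip_width: 0.0309
```

Run:
```python
from h import *
jd(-.0745,-.027,.1995,6.8)
```

```text
clk 39.03 pos [0.4787 0.039  0.1997] yaw 6.75 tilt 0.0 F [ 0.1 -0.4 -1.4] w 0.0309
tool delta mm [-0.2 -2.3  0.2] turn z -0.05
tcp in jig [-0.0743 -0.0293  0.1997]
```

>>> {"method": "drive_tool", "body": {"steps": [0,-0.001,0,0,0,0,0.6,0,-0.001,0,0,0,0,0.6,0,0,0,0,0,0,0.6]}}

```text
clock: 39.28
eef_pos: [0.4785, 0.041, 0.1997]
tool_rot: [0.998, 0.059, 0.0, -0.0]
ft_force: [-0.5, 0.3, 0.4]
grip_width: 0.0308
```

>>> {"method": "drive_tool", "body": {"steps": [0,-0.001,0,0,0,0,0.6,0,-0.001,0,0,0,0,0.6,0,0,0,0,0,0,0.6]}}

```text
clock: 39.53
eef_pos: [0.4783, 0.0426, 0.1998]
tool_rot: [0.998, 0.059, 0.0, 0.001]
ft_force: [0.7, -2.8, -0.8]
grip_width: 0.0307
```

>>> {"method": "drive_tool", "body": {"steps": [0,-0.001,0,0,0,0,0.6,0,0,0,0,0,0,0.6,0,0,0,0,0,0,0.6]}}

```text
clock: 39.78
eef_pos: [0.4782, 0.0428, 0.1998]
tool_rot: [0.998, 0.059, 0.0, 0.002]
ft_force: [0.6, -5.2, -1.1]
grip_width: 0.0306
```

Run:
```python
from h import *
jd(-.0745,-.027,.1995,6.8)
im,d=snap('scene','s25.png')
f=lambda im,a,b,c,d,k:cv2.resize(cv2.convertScaleAbs(im[a:b,c:d,::-1],alpha=1.7),None,fx=k,fy=k,interpolation=cv2.INTER_CUBIC)
cv2.imwrite('pics/s25z.png',f(im,120,220,230,330,6))
```

```text
clk 39.78 pos [0.4782 0.0428 0.1998] yaw 6.71 tilt 0.19 F [ 0.6 -5.2 -1.1] w 0.0306
tool delta mm [-0.2  1.5  0.3] turn z -0.09
tcp in jig [-0.0743 -0.0255  0.1998]
```

View pics/s25z.png

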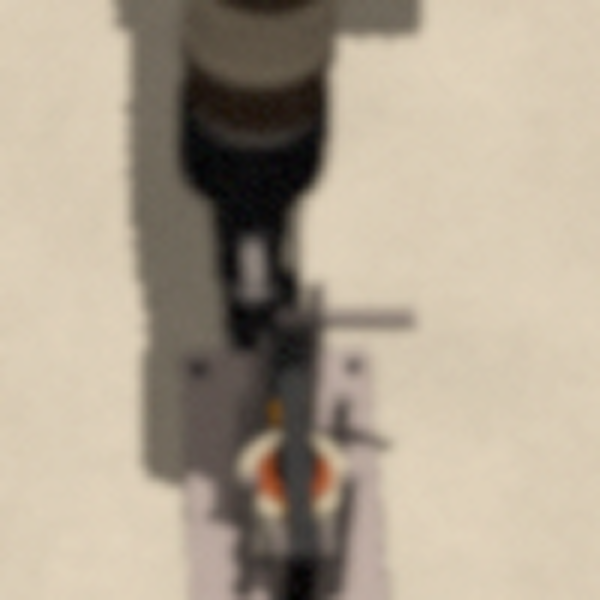

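>>> {"method": "drive_tool", "body": {"steps": [0,0.001,0,0,0,0,0.2,0,0,0,0,0,0,0.0,0,0,0,0,0,0,-0.05,0,0,0,0,0,0,-0.05,0,0,0,0,0,0,-0.05]}}

```text
clock: 40.25
eef_pos: [0.4782, 0.0433, 0.1998]
tool_rot: [0.998, 0.059, 0.0, -0.0]
ft_force: [0.0, -0.5, -0.4]
grip_width: 0.0445
```

>>> {"method": "drive_tool", "body": {"steps": [0,0,-0.005,0,0,0,-0.05,0,0,-0.01,0,0,0,-0.05,0,0,-0.02,0,0,0,-0.05,0,0.02,-0.03,0,0,0,-0.05,0,0.035,-0.02,0,0,0,-0.05,0,0.035,0,0,0,0,-0.05,0,0.035,0,0,0,0,-0.05,0,0.02,0,0,0,0,-0.05]}}

```text
clock: 40.92
eef_pos: [0.4958, -0.1037, 0.286]
tool_rot: [0.998, 0.058, 0.001, 0.001]
ft_force: [-1.1, -0.0, -0.6]
grip_width: 0.0451
```

>>> {"method": "drive_tool", "body": {"steps": [0,0.035,0,0,0,0,-0.05,0,0.035,0,0,0,0,-0.05,0,0.035,0,0,0,0,-0.05,0,0.035,0,0,0,0,-0.05,0,0,0,0,0,0,-0.05]}}

```text
clock: 41.33
eef_pos: [0.5121, -0.2455, 0.2847]
tool_rot: [0.998, 0.056, 0.001, 0.001]
ft_force: [-0.0, 0.0, 0.0]
grip_width: 0.0446
```

Run:
```python
from h import *
jd(-.0745,-.027,.1995,6.8)
t,d2=snap('top','t26.png'); np.savez('t26.npz',im=t,d=d2)
im,d=snap('scene','s26.png'); np.savez('s26.npz',im=im,d=d)
f=lambda im,a,b,c,d,k:cv2.resize(cv2.convertScaleAbs(im[a:b,c:d,::-1],alpha=1.7),None,fx=k,fy=k,interpolation=cv2.INTER_CUBIC)
cv2.imwrite('pics/s26z.png',f(im,145,235,240,320,6.5))
cv2.imwrite('pics/t26z.png',f(t,165,245,200,280,7))
```

```text
clk 41.33 pos [ 0.5121 -0.2455  0.2847] yaw 6.41 tilt 0.18 F [-0.  0.  0.] w 0.0446
tool delta mm [  -1.7 -289.    84.3] turn z -0.39
tcp in jig [-0.0748 -0.3158  0.2847]
```

View pics/s26z.png

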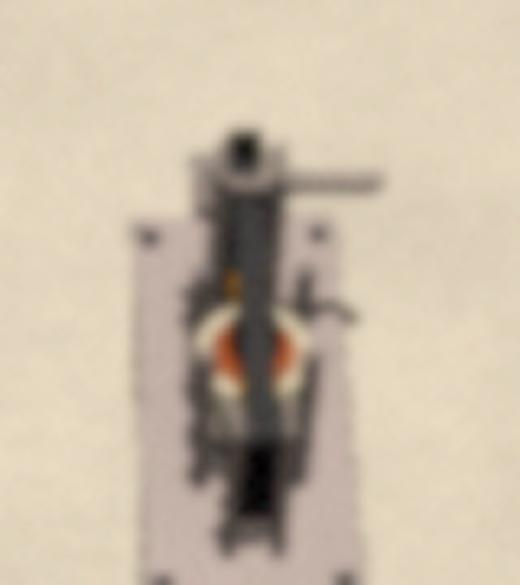

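View pics/t26z.png

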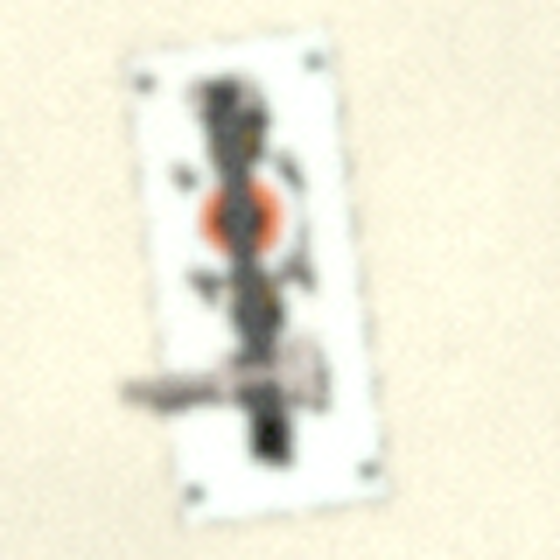

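View pics/t26.png

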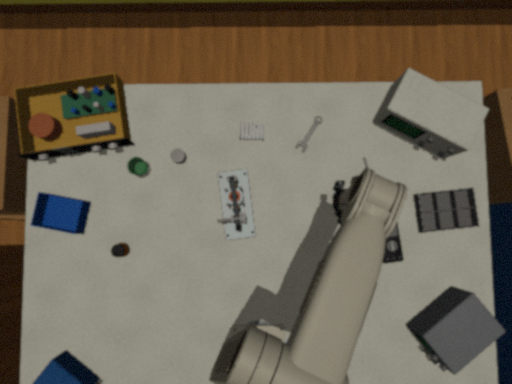

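Run:
```python
from h import *
W=cloud('top',np.load('t26.npz')['d'])
J=np.stack([(W-O)@U,(W-O)@V,W[...,2]],-1)
m=(abs(J[...,0]+.075)<.012)&(J[...,2]>.1)&(abs(J[...,1])<.1); q=J[m]
sh=q[q[:,1]>.025]; print('shank',len(sh),sh.mean(0).round(4),'ymax',sh[:,1].max().round(4))
hd=J[(abs(J[...,0]+.075)<.03)&(J[...,2]>.105)&(J[...,1]<-.019)&(J[...,1]>-.05)]; print('head',len(hd),hd.mean(0).round(4),hd.min(0).round(4),hd.max(0).round(4))
for x in(.04,.02,0,-.02,-.04,-.055,-.1,-.11):
    b=J[(abs(J[...,0]-x)<.006)&(abs(J[...,1])<.005)]; print(x,len(b),np.median(b[:,2]).round(4) if len(b) else '')
im=np.load('t26.npz')['im'];print([(c.round(1),a,np.nanmedian(W[mm],0).round(4)) for c,a,mm in blobs(orange(im),5)])
print(ray('top',217.6,220.7,.125), tojig(ray('top',217.6,220.7,.125)))
```

```text
shank 39 [-0.0755  0.0466  0.1292] ymax 0.066
head 26 [-0.0741 -0.0231  0.1298] [-0.0913 -0.0271  0.1259] [-0.0579 -0.0195  0.1363]
0.04 9 0.1182
0.02 9 0.1156
0 10 0.1175
-0.02 10 0.1176
-0.04 12 0.1195
-0.055 10 0.1189
-0.1 13 0.1177
-0.11 11 0.1197
[(array([309.3,  13.5]), np.int32(6), array([ 1.6721, -0.3205, -0.7521])), (array([273.5,  16. ]), np.int32(10), array([ 1.6546, -0.1125, -0.7572])), (array([25.4, 17.3]), np.int32(7), array([ 1.6624,  1.3342, -0.7502])), (array([321.5,  15.8]), np.int32(6), array([ 1.6536, -0.3908, -0.7466])), (array([50.5, 20.7]), np.int32(10), array([ 1.64  ,  1.1847, -0.7493])), (array([65.9, 19.9]), np.int32(7), array([ 1.6417,  1.0947, -0.75  ])), (array([112.7,  18.4]), np.int32(7), array([ 1.6558,  0.8217, -0.7525])), (array([277.7,  18.3]), np.int32(6), array([ 1.6399, -0.1355, -0.7445])), (array([142.4,  20.4]), np.int32(7), array([ 1.6363,  0.6532, -0.7525])), (array([232.,  19.]), np.int32(9), array([ 1.6414,  0.1293, -0.7542])), (array([227.4,  22.6]), np.int32(7), array([ 1.6211,  0.1578, -0.7533])), (array([247. ,  21.9]), np.int32(13), array([ 1.6227,  0.0417, -0.7468])), (array([290. ,  21.8]), np.int32(10), array([ 1.6201, -0.2113, -0.7514])), (array([222. ,  23.2]), np.int32(8), array([ 1.6147,  0.1868, -0.752 ])), (array([237.3, 195.4]), np.int32(12), array([0.551 , 0.0667, 0.0934]))]
[0.46580908 0.13136788 0.125     ] [-0.0762  0.0639  0.125 ]
```

```bash
python3 -c "
from h import *
st(); print(job_done())"
```

```text
{'clock': 41.4333, 'joint_pos': [-0.4408, 0.3799, 0.1486, 1.34, 0.0005, 1.0147], 'eef_pos': [0.5115, -0.2412, 0.2846], 'tool_rot': [0.9983, 0.0576, -0.0001, -0.0004], 'ft_force': [-0.2422, 0.9943, 0.1499], 'grip_width': 0.045}
the job is handed in; nothing more can be done
None
```

The jig is ready and the job was handed in at 41 s. All three disc capsules on the bench are snapped into the stack holder, the bar is closed, and the T-pin locks it.

- **Discs:** after each press the top disc measured 92.5–92.7 mm above the bench, level with the lips, in the depth image with the gripper off. No other discs showed in either camera view.
- **Bar:** I pushed it over from behind until the force rose to 11.8 N at its stop. Afterwards its top read 116–120 mm along its length, with no trend, against 118 mm for fully closed.
- **Pin:** I gripped it by the head and pushed it in from the jig's -y side above the bar, with no contact force until the head met the catch at about 5 N. In the final view the head centre is 23 mm to that side and the tip about 64–66 mm to the other. The expected values were 23 and 67 mm.
- **Disagreement:** the two cameras differed by about 3 mm sideways. A gripped disc agreed with the top camera, so I shifted the scene camera's readings by 3 mm.
- **Other things on the bench:** I saw no change to them in the pictures, but I did not measure their positions. In the last top view the arm partly hides the meter and screwdriver.

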